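# Index the flange in the V nest, then charge the nut feeder

### The arm

A 6-joint arm with a two-finger parallel gripper is mounted at the origin on the work surface; the furniture and walls round the work are solid. World frame = base frame: x ahead of the robot, y to its left, z up, the work surface at z = 0. Lengths are in m, angles in degrees, forces in N, time in s.
With the tool pointing down it reaches from about 0.35 to 0.875 m from the base axis. Payload 4.2 kg.
Tool frame: the origin (TCP) lies at the very end of the fingers, on their centre line; the grasp point (between the pads) lies 19 mm behind it; z points along the fingers, y is the line along which they close (so a half turn about z gives the same grasp; the last joint's range is limited). The gripper opens to 87 mm and grips with 3 to 60 N. Pads are 19 mm wide; open, the fingers measure 117 mm over their backs; the gripper's body (75 mm by 190 mm) begins 51 mm behind the grasp point.
Start: joints at [78.587, 22.042, 0.453, 0, -68.411, -14.817], TCP at [0.276, 0.561, 0.223] pointing down, gripper open.
Joint ranges: [-179.83, 179.83], [-69.29, 118.12], [-61.27, 80.66], [-181.25, 117.63], [-171.15, -9.14], [-177.46, 177.46]. Speed limits (degrees/s): [159.86, 159.86, 180, 180, 180, 180].

### API

Orientations are given as a 3x3 rotation matrix whose columns are the frame's x, y, z axes.
In Python, from station import sense, cams, r gives the robot as it stands. The module is installed in compiled form; this text tells all that it offers.
- The arm moves only by the tool step_arm, never from a script. Its argument "targets" is text: rows parted by semicolons, each of 4 numbers parted by spaces: the shift along the tool's x, y, z in cm, then the turn about the tool's z in degrees. In form: x y z turn; .... A call has 1 to 12 rows; each row shifts and turns the commanded pose from where the row before left it, along the tool's axes as they then stand; what a row does not reach is not made up. A row lasts 1/12 s, in which the tool goes at most 41.7 mm and 7.16 degrees, less where a joint would pass 70% of its speed; a pose out of reach is approached as far as the arm can. A call with a gripper value outside its range is refused whole. "claw" is the finger opening in cm, from 0 to 8.7, set as the call begins (left out, the last holds). The fingers move at their own pace and stop on an object; the grip force is fixed at half the most. Time passes only in rows, so rows that do not move let the fingers close. It gives the time, the measured TCP pose, the force, the opening and the grip force at its end, in the units of the state.
- sense(): the state, without advancing time (a new reading comes with each control period).
- cams.capture(name): name is "side" or "top"; returns a dict with "frame" (400x640x3 uint8, blue, green, red), "vertical_fov" (degrees; the focal length in pixels is half the picture's height over the tangent of half this angle, whatever the lens; pixels are square), "cx", "cy" (the principal point, pixels), "dist_coeffs" ([k1, k2, p1, p2, k3] as OpenCV has them; the pictures are not rectified), "eye" and "rotation" of the camera in the world. Camera axes: x right, y down, z forward; pixel columns grow to the right and rows downward; lengths in m; the calibration is good to about 2 mm. A picture is of the moment at which its call begins. There is no depth.
- r.finish_job(): hands the job in; it is judged then, once.
The state is a dict: "time_s": time; "joints": joint angles; "joint_velocities": joint speeds; "effort": joint torques, N m; "tcp_pos": TCP position; "ee_rot": TCP orientation; "wrist_force": force on the tool from outside, world axes, zero at the start; "moment": the same for the moment, N m; "gripper_width": opening from 0.0 (shut) to 1.0 (fully open); "gripper_force": force on a finger pad.
Only numpy, scipy, OpenCV 4.12 (cv2) and the standard library are available. Lean on these libraries where they do the work, as an engineer would, in place of code of your own. Each camera call takes 0.05 s, during which the arm holds its last target. There are 200 camera calls.

### The job

First push the round flange fully home in the V nest and turn it there by pushing on its studs until the notch in its rim points straight at the pointer. Then gather all the loose hex nuts in the level tip tray of the feeder, and only when all are in it lift the tray by its bar to tip the whole batch into the hopper at one go. Let the tray back down level, and leave the tools and tape lying on the bench where they are.

Things in the scene. Friction and masses are not known exactly. Their poses are not given: they have to be found in the camera images.
- flange: loose steel disc lying flat, 100 mm wide, 16 mm thick, 0.4 to 0.65 kg, solid, smooth rim. Four upright studs, 10 mm thick, reach from 16 to 34 mm height, 40 mm from its centre. One rim notch 18 mm wide, 12 mm deep. Origin: centre of underside; +x points to the notch, +z up; studs at +-45, +-135 degrees from +x
- notch (a point): point on the flange at the mouth of its rim notch: top face, 50 mm from the disc's centre (moves with the flange). Once the flange is seated, about 4 to 12 N along the tangent at a stud turns it
- v_nest: fixed V nest: two guide bars 14 mm high at 30 degrees either side of its +x, converging to +x; open mouth 140 mm wide faces -x; no floor plate. A free-turning 18 mm roller stands 2 mm proud in each bar, at +-60 degrees from +x. Origin: on the bench, where the flange's centre is when its rim touches both rollers. Bars end at local x -17, y +-70 mm and x 62, y +-24 mm; bridge 14 mm high at x 64-100
- mark (a point): tip of the dark pointer on the nest's bridge (blade to 19 mm high), on the nest's +x axis 50 mm from its origin, 16 mm above the bench: where the notch point must come
- feeder: fixed sheet-steel parts feeder: open hopper with a hinged tip tray in front. Origin: on the bench under the tray's hinge; +x points from tray to hopper (the way the tray tips), +z up. Hopper: local x 0 to 125 mm, y +-73 mm; side walls 105 mm high, back wall 125 mm, wall under the hinge 62 mm
- tray (a joint): tip tray angle in rad: 0 = level on its posts (lower stop), 1.2 = upper stop, fully tipped toward the hopper, about the hinge axis (the feeder's y). It falls back by itself when let go. Lifting it takes under 6 N at the bar; the nuts start to slide at 0.4 to 0.7 rad and are all out by 1.1
- tray_hinge (a point): point on the tray's hinge axis, mid-width, 72 mm above the bench; axes as the feeder's
- tray_floor (a point): centre of the tray's floor (top face), 70 mm from the hinge; axes of the tray (parallel to the feeder's when level). The tray inside is 136 mm long (x) and 112 mm wide (y), walls 30 mm above the floor, open at the hinge side. The floor is 74 mm above the bench when level
- tray_bar (a point): middle of the tray's lift bar: round, 10 mm thick, 80 mm free length, parallel to the hinge axis, 40 mm clear of the tray's wall on the side away from the hopper, 98 mm above the bench when level; 185 mm in -x and 26 mm up from the hinge. Held by an arm at either end, can be pinched from above
- hopper_floor (a point): centre of the hopper's floor, 4 mm above the bench; axes as the feeder's. Inside it is about 115 mm (x) by 138 mm (y)
- nut_1: loose steel hex nut lying flat, 36 mm across flats (41.6 mm over corners), 22 mm high, 0.12 kg. Origin: centre of the underside; flats face +-y and every 60 degrees from there; +z up. Three or four nuts are present (absent ones read None).
- nut_2: loose steel hex nut lying flat, 36 mm across flats (41.6 mm over corners), 22 mm high, 0.12 kg. Origin: centre of the underside; flats face +-y and every 60 degrees from there; +z up. Three or four nuts are present (absent ones read None).
- nut_3: loose steel hex nut lying flat, 36 mm across flats (41.6 mm over corners), 22 mm high, 0.12 kg. Origin: centre of the underside; flats face +-y and every 60 degrees from there; +z up. Three or four nuts are present (absent ones read None).
- nut_4: loose steel hex nut lying flat, 36 mm across flats (41.6 mm over corners), 22 mm high, 0.12 kg. Origin: centre of the underside; flats face +-y and every 60 degrees from there; +z up. Three or four nuts are present (absent ones read None).
- screwdriver: screwdriver with a red handle, 27x195x26 mm; a bystander, leave it where it lies
- pliers: red-handled combination pliers, 67x161x12 mm; a bystander, leave it where it lies
- etape: roll of black electrical tape lying flat, 68x74x19 mm; a bystander, leave it where it lies
There are look-alikes about, which are no part of the job. What is shaped like the nut_4 but blue is not meant.

How it is judged:
By the outcome, as a careful person would: the job done as asked, in the order asked, and still so for the second after the job is handed in, with the robot touching nothing.
Of nut_1, nut_2, nut_3, nut_4 only 3 to 4 are there at a start; the rules pass over those that are not, and their reading is None.
At some moment in a run one of flange may be knocked a few centimetres aside while the robot is not near it.
Once in a run the grip may slacken for a moment while it holds something.
It also fails if it takes over 210 s, if anything falls off the work surface, if the arm or the gripper's body presses on something with over 40 N, if the wrist force passes 120 N, or if a joint passes its speed limit or range.

## Working session

There is one attempt and no reset: what is moved stays moved. The work goes in short steps, Python scripts to look and compute and a tool call to move; the robot and the scene stay as the last step left them, time stands still between calls to the robot, and variables do not carry over. Pictures are saved under pics/ and viewed, at most 14 in all, crops included, and the job is handed in when it is done.

Besides the shell and the picture viewer there is one more tool, called after "Call:" as a command line: name --argument value ..., lists and objects as JSON in quotes. step_arm: Moves the arm, as the interface text tells. Its arguments: {"type":"object","properties":{"targets":{"type":"string"},"claw":{"type":"number"}},"required":["targets"]}

```bash
mkdir -p pics
cat > h.py <<'E'
import numpy as np, cv2
from station import sense, cams, r
def cap(n,f=None):
    c=cams.capture(n)
    if f: cv2.imwrite('pics/'+f,c['frame'])
    h=c['frame'].shape[0]; fl=h/2/np.tan(np.radians(c['vertical_fov'])/2)
    c['K']=np.array([[fl,0,c['cx']],[0,fl,c['cy']],[0,0,1.]]); c['D']=np.array(c['dist_coeffs'],float)
    c['R']=np.array(c['rotation']); c['e']=np.array(c['eye']); return c
def ray(c,px):
    u=cv2.undistortPoints(np.array(px,float).reshape(-1,1,2),c['K'],c['D']).reshape(-1,2)
    return (c['R']@np.c_[u,np.ones(len(u))].T).T
def onz(c,px,z):
    d=ray(c,px); return c['e']+d*((z-c['e'][2])/d[:,2])[:,None]
def proj(c,P):
    R=c['R'].T; return cv2.projectPoints(np.array(P,float).reshape(-1,1,3),cv2.Rodrigues(R)[0],-R@c['e'],c['K'],c['D'])[0].reshape(-1,2)
E
python3 - <<'E'
from h import *
for n in('top','side'):
    c=cap(n,n+'0.png'); print(n,c['e'],c['R'].round(2).tolist(),c['vertical_fov'],c['D'])
s=sense(); print(s['tcp_pos'],np.array(s['ee_rot']).round(3).tolist(),s['time_s'],s['gripper_width'])
E
```

```text
top [0.34172619 0.10382491 1.11775176] [[0.03, -0.99, 0.15], [-1.0, -0.03, 0.01], [-0.01, -0.15, -0.99]] 53.21325022268319 [-0.04112025  0.          0.          0.          0.        ]
side [0.56435336 1.05539355 0.79894328] [[-1.0, 0.02, -0.06], [0.05, 0.6, -0.8], [0.02, -0.8, -0.6]] 48.50690297214116 [-0.01739756  0.          0.          0.          0.        ]
[0.27596453 0.56018887 0.22158716] [[0.897, -0.442, -0.001], [-0.442, -0.897, -0.002], [0.0, 0.002, -1.0]] 0.1 1.0008981468878737
```

View pics/top0.png

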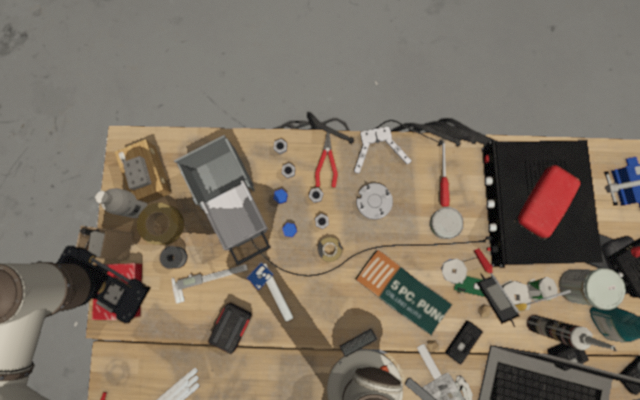

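View pics/side0.png

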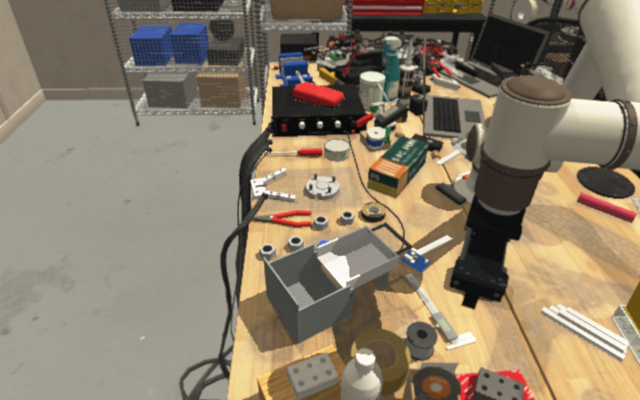

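Top view: four steel nuts at (280,146), (288,170), (316,195), (321,220). Blue look-alikes sit at (280,196) and (290,229), and a brass ring at (330,247). The flange is at (375,200), with a plain disc look-alike at (447,222), the nest at (382,148) and the feeder at (225,195). I'll check the choice in one close crop.

Run:
```python
from h import *
f=cv2.imread('pics/top0.png'); cv2.imwrite('pics/c1.png',cv2.resize(f[115:265,265:425],None,fx=4,fy=4,interpolation=cv2.INTER_CUBIC))
cv2.imwrite('pics/c2.png',cv2.resize(f[130:275,165:285],None,fx=4,fy=4,interpolation=cv2.INTER_CUBIC))
c=cap('top')
for p,z in [((280,146),.022),((288,170),.022),((316,195),.022),((321,220),.022),((375,200),.016),((382,135),.014)]: print(p,onz(c,p,z).round(3))
```

```text
(280, 146) [[0.654 0.251 0.022]]
(288, 170) [[0.585 0.226 0.022]]
(316, 195) [[0.516 0.145 0.022]]
(321, 220) [[0.446 0.129 0.022]]
(375, 200) [[ 0.507 -0.02   0.016]]
(382, 135) [[ 0.696 -0.039  0.014]]
```

View pics/c1.png

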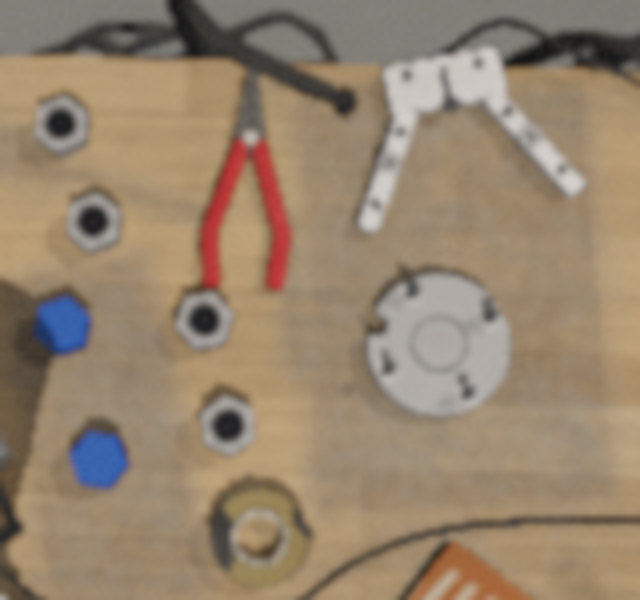

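View pics/c2.png

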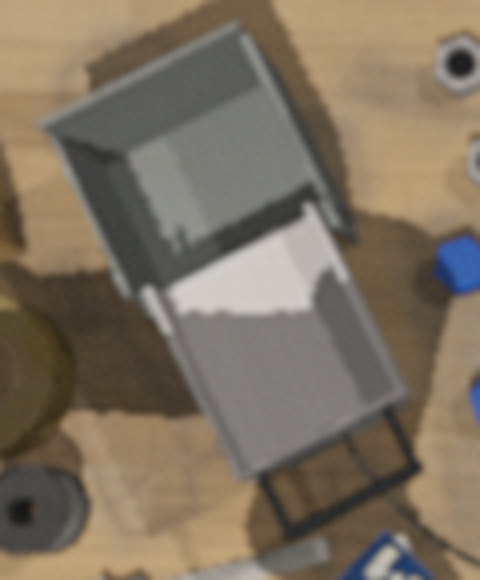

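The crop confirms the targets: four steel nuts with dark bores, the studded flange with its notch at crop (377,325), the nest opening down and slightly right, and the empty level tray with its bar at the bottom. Next I'll measure poses.

```bash
cat > m.py <<'E'
from h import *
def masks(c):
    hsv=cv2.cvtColor(c['frame'],cv2.COLOR_BGR2HSV); return hsv
def nest(c):
    hsv=masks(c); m=((hsv[...,1]<45)&(hsv[...,2]>150)).astype(np.uint8); w=np.zeros_like(m); w[120:175,350:415]=1; m*=w
    n,l,st,_=cv2.connectedComponentsWithStats(m); i=1+np.argmax(st[1:,4]); ys,xs=np.where(l==i)
    P=onz(c,np.c_[xs,ys],.014)[:,:2]; return P
def line(P):
    vx,vy,x,y=cv2.fitLine(P.astype(np.float32),cv2.DIST_HUBER,0,.001,.001).ravel(); d=np.array([vx,vy]); d*=np.sign(d[0]); return np.array([x,y]),d
def flange(c,guess,pr=True):
    p=proj(c,[[guess[0],guess[1],.016]])[0]; hsv=masks(c); m=((hsv[...,1]<45)&(hsv[...,2]>120)).astype(np.uint8)
    w=np.zeros_like(m); cv2.circle(w,tuple(int(v) for v in p.round()),24,1,-1); m*=w
    return m
def nut(c,px):
    hsv=masks(c); x,y=px; m=np.zeros(hsv.shape[:2],np.uint8); m[y-13:y+14,x-13:x+14]=1
    m*=((hsv[...,1]<60)&(hsv[...,2]>110)).astype(np.uint8)
    cs=cv2.findContours(m,cv2.RETR_EXTERNAL,cv2.CHAIN_APPROX_NONE)[0]; k=max(cs,key=cv2.contourArea).reshape(-1,2)
    W=onz(c,k,.022)[:,:2]; h=cv2.convexHull(W.astype(np.float32)).reshape(-1,2)
    ce=(h.max(0)+h.min(0))/2
    ce=np.array(cv2.minEnclosingCircle(h)[0])
    # support widths; flats = smallest averaged mod 60
    a=np.radians(np.arange(0,60,2)); wd=[np.mean([np.ptp(h@[np.cos(t+k*np.pi/3),np.sin(t+k*np.pi/3)]) for k in range(3)]) for t in a]
    # pooled 6-fold phase of the width profile
    ph=np.angle(-np.sum(np.array(wd)*np.exp(1j*6*a)))/6
    return ce,np.degrees(ph),min(wd),max(wd)
E
python3 - <<'E'
from m import *
c=cap('top')
P=nest(c); print('nest n',len(P),P.min(0),P.max(0))
# split bars: x below bridge
e=onz(c,[(357.5,171),(408.7,161.5)],.014)[:,:2]; print('ends',e, np.linalg.norm(e[0]-e[1]))
m=e.mean(0); t=e[0]-e[1]; th=np.arctan2(-t[0],t[1])
for _ in range(3):
    R=np.array([[np.cos(th),-np.sin(th)],[np.sin(th),np.cos(th)]]); o=m+R@[.017,0] if _==0 else o
    L=(P-o)@R
    a=P[(L[:,0]<.05)&(L[:,1]>0)]; b=P[(L[:,0]<.05)&(L[:,1]<0)]
    (pa,da),(pb,db)=line(a),line(b); bis=da+db; th=np.arctan2(bis[1],bis[0])
    s=np.linalg.solve(np.c_[da,-db],pb-pa); X=pa+s[0]*da; R=np.array([[np.cos(th),-np.sin(th)],[np.sin(th),np.cos(th)]])
    o=X-R@[.1036,0]
    print('o',o,'yaw',np.degrees(th),'V',np.degrees(np.arccos(da@db)))
L=(P-o)@R; print('local ext',L.min(0),L.max(0),'ends local',(e-o)@R)
print('pointer px pred',proj(c,[[*(o+R@[.05,0]),.016]]))
mm=flange(c,(.507,-.02)); k=max(cv2.findContours(mm,0,1)[0],key=cv2.contourArea); W=onz(c,k.reshape(-1,2),.016)[:,:2].astype(np.float32)
print('flange',cv2.minEnclosingCircle(W))
for q in [(377,325),(410,287),(490,310),(467,385),(388,362)]:
    w=onz(c,[(265+q[0]/4,115+q[1]/4)],.034 if q[0]!=377 else .016)[0][:2]; f=np.array(cv2.minEnclosingCircle(W)[0]); d=w-f; print(q,w,np.linalg.norm(d),np.degrees(np.arctan2(d[1],d[0])))
for px in [(280,146),(288,170),(316,195),(321,220)]: print('nut',*nut(c,px))
b=onz(c,[(237.5,263.2),(269.5,246.7)],.098)[:,:2]; k=onz(c,[(176.2,160.7),(225,135.5)],.125)[:,:2]
print('bar',b,b.mean(0),np.linalg.norm(b[0]-b[1]),'back',k,k.mean(0),np.linalg.norm(k[0]-k[1]))
d=k.mean(0)-b.mean(0); print('dist',np.linalg.norm(d),np.degrees(np.arctan2(d[1],d[0])),[np.degrees(np.arctan2(-(v[0][0]-v[1][0]),(v[0][1]-v[1][1]))) for v in(b,k)])
E
```

```text
nest n 698 [ 0.58300584 -0.12139941] [0.72351299 0.03710649]
ends [[ 0.58873862  0.02989827]
 [ 0.62034717 -0.11484457]] 0.1481539318595518
o [ 0.62656447 -0.03722811] yaw 12.532345 V 61.559208
o [ 0.62312216 -0.03735655] yaw 13.3395405 V 63.498516
o [ 0.62696783 -0.03717618] yaw 12.181336 V 61.53968
local ext [-0.02913663 -0.08189198] [0.09166775 0.08057045] ends local [[-0.02321533  0.07363085]
 [-0.02286012 -0.07452266]]
pointer px pred [[377.84701005 141.55696067]]
flange ((0.5050855875015259, -0.017316719517111778), 0.051601797342300415)
(377, 325) [0.51637055 0.02395276] 0.042784575252028875 74.70657570639348
(410, 287) [0.54064769 0.00295958] 0.04093643272556173 29.690320654866326
(490, 310) [ 0.5261143  -0.05222646] 0.04075409984633702 -58.93633982613483
(467, 385) [ 0.47378188 -0.03681448] 0.036879324969974286 -148.08295642920638
(388, 362) [0.48811255 0.01732226] 0.03857386594136637 116.10476692812709
nut [0.65363193 0.25159132] 27.95484732818785 0.040071323534713967 0.041859580351274385
nut [0.5837819  0.22507314] 28.06166503389044 0.0386786297922325 0.0407873740646876
nut [0.51629871 0.14540875] 14.389390924132156 0.03847020919095617 0.04079868726509883
nut [0.44379035 0.12752999] -20.295858178158383 0.037937157504665066 0.03959628146777078
bar [[0.32318435 0.33488127]
 [0.36720941 0.25561967]] [0.34519688 0.29525047] 0.09066756869496988 back [[0.57876626 0.5041888 ]
 [0.64892589 0.38196491]] [0.61384608 0.44307686] 0.14092924760297657
dist 0.3066350137455084 28.822145326949276 [np.float64(29.049541160623455), np.float64(29.856922470486687)]
```

```bash
cat >> h.py <<'E'
def plan(*wps,start=None):
    """wps: (x,y,z,yaw_deg or None,rows); prints rows from commanded/measured pose"""
    s=sense(); p=np.array(s['tcp_pos']); R=np.array(s['ee_rot']); y=np.degrees(np.arctan2(R[1,0],R[0,0]))
    if start is not None: p,y=np.array(start[:3]),start[3]
    out=[]
    for x_,y_,z_,yw,n in wps:
        t=np.array([x_,y_,z_]); yw=y if yw is None else yw; dp=(t-p)/n; dy=(yw-y)/n
        for i in range(n):
            a=np.radians(y); c,s_=np.cos(a),np.sin(a)
            v=100*np.array([dp[0]*c+dp[1]*s_, dp[0]*s_-dp[1]*c, -dp[2]])
            out.append(' '.join('%g'%round(q,2) for q in (*v,-dy))); p=p+dp; y+=dy
    for i in range(0,len(out),12): print(';'.join(out[i:i+12]))
def st():
    s=sense(); R=np.array(s['ee_rot']); print(s['time_s'],np.array(s['tcp_pos']).round(4),'yaw %.1f'%np.degrees(np.arctan2(R[1,0],R[0,0])),'tilt',R[:2,2].round(4),'F',np.array(s['wrist_force']).round(1),'w %.3f'%s['gripper_width'],s['gripper_force'])
E
python3 - <<'E'
from h import *
plan((.4976,-.0446,.12,-105.3,20))
E
```

```text
2.33 2.22 0.51 3.95;2.48 2.06 0.51 3.95;2.61 1.88 0.51 3.95;2.74 1.7 0.51 3.95;2.85 1.5 0.51 3.95;2.95 1.3 0.51 3.95;3.03 1.1 0.51 3.95;3.1 0.89 0.51 3.95;3.15 0.67 0.51 3.95;3.19 0.45 0.51 3.95;3.21 0.23 0.51 3.95;3.22 0.01 0.51 3.95
3.21 -0.21 0.51 3.95;3.19 -0.43 0.51 3.95;3.15 -0.65 0.51 3.95;3.1 -0.87 0.51 3.95;3.03 -1.08 0.51 3.95;2.95 -1.29 0.51 3.95;2.86 -1.49 0.51 3.95;2.75 -1.68 0.51 3.95
```

Call:
step_arm --targets "2.33 2.22 0.5 3.95;2.48 2.06 0.5 3.95;2.61 1.88 0.5 3.95;2.74 1.7 0.5 3.95;2.85 1.5 0.5 3.95;2.95 1.3 0.5 3.95;3.03 1.1 0.5 3.95;3.1 0.89 0.5 3.95;3.15 0.67 0.5 3.95;3.19 0.45 0.5 3.95;3.21 0.23 0.5 3.95;3.22 0 0.5 3.95" --claw 8.7

```text
time_s: 1.2
tcp_pos: [0.4096, 0.1962, 0.1625]
ee_rot: [[0.279, -0.96, 0.0], [-0.96, -0.279, 0.0], [-0.0, -0.0, -1.0]]
wrist_force: [0.5, -0.4, 0.2]
gripper_width: 1.005
gripper_force: 0.0
```

Call:
step_arm --targets "3.21 -0.21 0.5 3.95;3.19 -0.43 0.5 3.95;3.15 -0.65 0.5 3.95;3.1 -0.87 0.5 3.95;3.03 -1.08 0.5 3.95;2.95 -1.29 0.5 3.95;2.86 -1.49 0.5 3.95;2.75 -1.68 0.5 3.95;0 0 0 0;0 0 0 0"

```text
time_s: 2.03
tcp_pos: [0.4981, -0.0455, 0.1219]
ee_rot: [[-0.266, -0.964, -0.001], [-0.964, 0.266, -0.0], [0.001, 0.001, -1.0]]
wrist_force: [-0.2, 0.2, 0.1]
gripper_width: 1.003
gripper_force: 0.0
```

Run:
```python
from h import *
st()
a=cap('top')['frame'][110:230,320:440]; b=cap('side')['frame'][150:230,230:370]
cv2.imwrite('pics/c3.png',np.hstack([cv2.resize(a,(400,400),interpolation=2),cv2.resize(b,(400,400*80//140),interpolation=2) if 0 else cv2.copyMakeBorder(cv2.resize(b,(400,229),interpolation=2),0,171,0,0,0)]))
plan((.4976,-.0446,.021,-105.3,5))
```

```text
2.0333 [ 0.4981 -0.0455  0.1219] yaw -105.4 tilt [-0.0014 -0.0002] F [-0.2  0.2  0.1] w 1.003 0.0
0.02 0 2.03 0.02;0.02 0 2.03 0.02;0.02 0 2.03 0.02;0.02 0 2.03 0.02;0.02 0 2.03 0.02
```

View pics/c3.png

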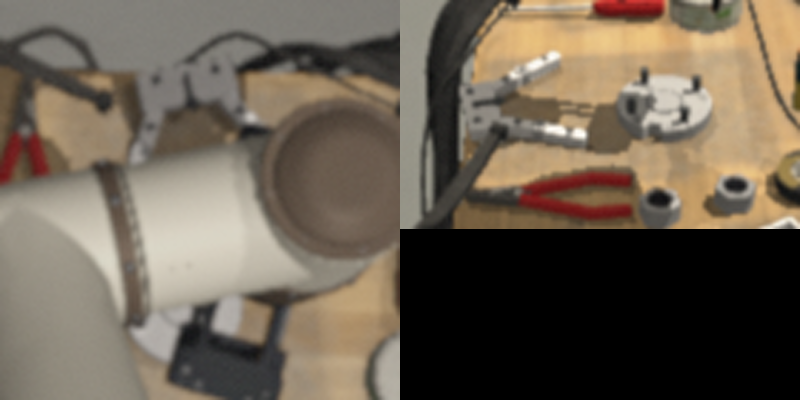

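The flange is unmoved (side view about (321,187)), and the gripper is above the rear stud pair. I'll descend and pinch the pair from outside.

Call:
step_arm --targets "0.05 0 2 0;0.03 0 2 0;0 0 2 0;0 0 2 0;0 0 2 0;0 0 0.1 0;0 0 0 0;0 0 0 0"

```text
time_s: 2.8
tcp_pos: [0.4989, -0.0439, 0.0226]
ee_rot: [[-0.261, -0.965, 0.002], [-0.965, 0.261, 0.0], [-0.001, -0.002, -1.0]]
wrist_force: [0.3, -0.1, -2.0]
gripper_width: 1.0
gripper_force: 0.0
```

Call:
step_arm --targets "0 0 0 0;0 0 0 0;0 0 0 0;0 0 0 0;0 0 0 0;0 0 0 0;0 0 0 0;0 0 0 0" --claw 6

```text
time_s: 3.47
tcp_pos: [0.4961, -0.0449, 0.0218]
ee_rot: [[-0.263, -0.965, -0.004], [-0.965, 0.263, -0.0], [0.001, 0.004, -1.0]]
wrist_force: [-4.3, 2.7, 6.1]
gripper_width: 0.75
gripper_force: 30.0
```

Run:
```python
from h import *
st()
a=cap('top')['frame'][110:230,320:440]; b=cap('side')['frame'][130:230,230:370]
cv2.imwrite('pics/c4.png',cv2.resize(b,(700,500),interpolation=2))
```

```text
3.4667 [ 0.4961 -0.0449  0.0218] yaw -105.3 tilt [-0.0038 -0.0002] F [-4.3  2.7  6.1] w 0.750 30.001237392425537
```

View pics/c4.png

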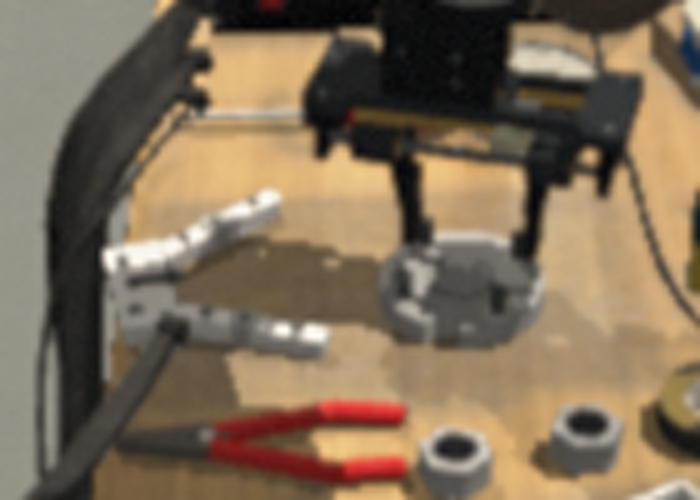

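The studs are held (opening 65 mm, as expected for 66.6). Now I'll drag it into the nest mouth along the axis.

Run:
```python
from h import *
s=sense()['tcp_pos']; off=np.array([s[0]-.5036,s[1]+.0176])
w=lambda x,y,n:(x+off[0],y+off[1],s[2],None,n)
plan(w(.558,-.052,6),w(.605,-.0416,5),start=(*s,-105.3))
```

```text
0.31 -1.03 -0 -0;0.31 -1.03 -0 -0;0.31 -1.03 -0 -0;0.31 -1.03 -0 -0;0.31 -1.03 -0 -0;0.31 -1.03 -0 -0;-0.45 -0.85 -0 -0;-0.45 -0.85 -0 -0;-0.45 -0.85 -0 -0;-0.45 -0.85 -0 -0;-0.45 -0.85 -0 -0
```

Call:
step_arm --targets "0.31 -1.03 0 0;0.31 -1.03 0 0;0.31 -1.03 0 0;0.31 -1.03 0 0;0.31 -1.03 0 0;0.31 -1.03 0 0;-0.45 -0.85 0 0;-0.45 -0.85 0 0;-0.45 -0.85 0 0;-0.45 -0.85 0 0;-0.45 -0.85 0 0;0 0 0 0"

```text
time_s: 4.57
tcp_pos: [0.5989, -0.069, 0.0219]
ee_rot: [[-0.262, -0.965, -0.003], [-0.965, 0.262, -0.001], [0.002, 0.003, -1.0]]
wrist_force: [-2.4, -1.1, 5.8]
gripper_width: 0.747
gripper_force: 30.0
```

Run:
```python
from h import *
st()
b=cap('side')['frame'][130:230,230:370]
cv2.imwrite('pics/c5.png',cv2.resize(b,(700,500),interpolation=2))
```

```text
4.5667 [ 0.5989 -0.069   0.0219] yaw -105.2 tilt [-0.0034 -0.0011] F [-2.4 -1.1  5.8] w 0.747 29.998726844787598
```

View pics/c5.png

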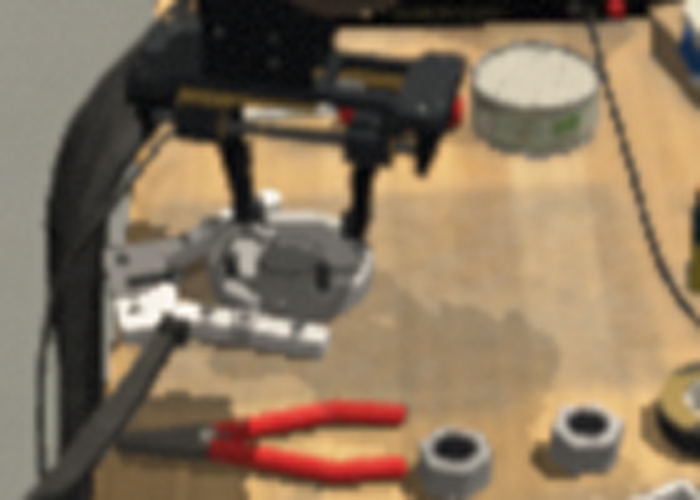

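The flange is just entering the bars, still gripped. I'll keep pushing gently until contact.

Call:
step_arm --targets "-0.19 -0.35 0 0;-0.19 -0.35 0 0;-0.14 -0.26 0 0;0 0 0 0"

```text
time_s: 4.95
tcp_pos: [0.6051, -0.0672, 0.0219]
ee_rot: [[-0.264, -0.965, -0.011], [-0.965, 0.264, -0.002], [0.004, 0.01, -1.0]]
wrist_force: [-11.9, 0.0, 12.7]
gripper_width: 0.75
gripper_force: 30.1
```

Call:
step_arm --targets "-0.09 -0.18 0 0;0 0 0 0"

```text
time_s: 5.12
tcp_pos: [0.6054, -0.067, 0.0219]
ee_rot: [[-0.264, -0.964, -0.015], [-0.964, 0.264, -0.002], [0.006, 0.014, -1.0]]
wrist_force: [-14.9, -2.0, 15.8]
gripper_width: 0.751
gripper_force: 30.1
```

Call:
step_arm --targets "-0.09 -0.18 0 0;0 0 0 0"

```text
time_s: 5.28
tcp_pos: [0.6059, -0.0665, 0.0218]
ee_rot: [[-0.265, -0.964, -0.018], [-0.964, 0.265, -0.002], [0.006, 0.017, -1.0]]
wrist_force: [-18.6, 0.2, 16.9]
gripper_width: 0.747
gripper_force: 30.1
```

Contact is firm: the flange centre implied is (0.6125,-0.040), and the bar geometry gives (0.613,-0.040). It's seated. I'll ease the preload, then turn about the nest centre (28.3 mm arc).

Call:
step_arm --targets "0.19 0.35 0 0;-0.01 0.26 0 5.2;-0.01 0.26 0 5.2;-0.01 0.26 0 5.2;-0.01 0.26 0 5.2;0 0 0 0"

```text
time_s: 5.78
tcp_pos: [0.5983, -0.0608, 0.0218]
ee_rot: [[-0.591, -0.807, -0.005], [-0.807, 0.591, 0.001], [0.002, 0.004, -1.0]]
wrist_force: [-6.4, 3.9, 6.9]
gripper_width: 0.751
gripper_force: 30.0
```

Call:
step_arm --targets "-0.01 0.26 0 5.2;-0.01 0.26 0 5.2;-0.01 0.26 0 5.2;-0.01 0.26 0 5.2;0 0 0 0"

```text
time_s: 6.2
tcp_pos: [0.591, -0.0541, 0.0218]
ee_rot: [[-0.839, -0.545, -0.005], [-0.545, 0.839, -0.0], [0.004, 0.003, -1.0]]
wrist_force: [-4.9, 1.1, 5.6]
gripper_width: 0.748
gripper_force: 30.0
```

Call:
step_arm --targets "-0.01 0.26 0 5.2;-0.01 0.26 0 5.2;-0.01 0.26 0 5.2;-0.01 0.26 0 5.2;0 0 0 0;0 0 0 0"

```text
time_s: 6.7
tcp_pos: [0.5867, -0.0455, 0.0219]
ee_rot: [[-0.977, -0.214, -0.006], [-0.214, 0.977, -0.001], [0.006, 0.0, -1.0]]
wrist_force: [-6.4, -2.6, 7.7]
gripper_width: 0.75
gripper_force: 30.0
```

Run:
```python
from h import *
st(); s=sense(); R=np.array(s['ee_rot']); print('centre est',np.array(s['tcp_pos'])[:2]-.0283*R[:2,0])
b=cap('side')['frame'][130:230,230:370]
cv2.imwrite('pics/c6.png',cv2.resize(b,(700,500),interpolation=2))
```

```text
6.7 [ 0.5867 -0.0455  0.0219] yaw -167.6 tilt [-0.0058 -0.001 ] F [-6.4 -2.6  7.7] w 0.750 29.99613493680954
centre est [ 0.61432967 -0.03943158]
```

View pics/c6.png

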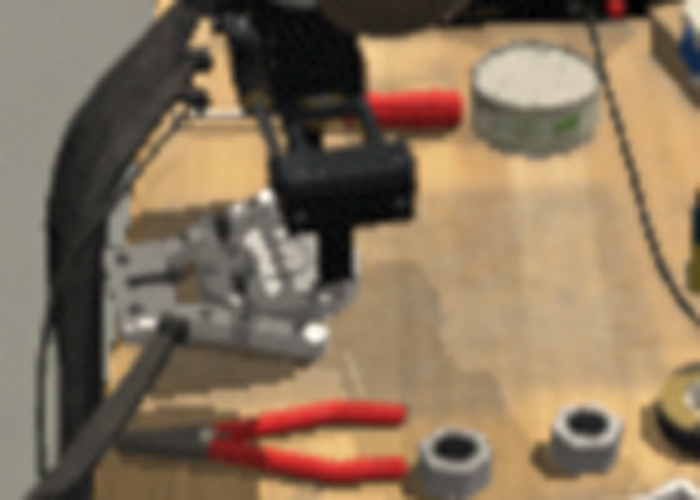

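Call:
step_arm --targets "0 0 0 0;0 0 0 0;0 0 0 0;0 0 0 0;0 0 -2 0;0 0 -3 0;0 0 -3 0;0 0 -3 0;0 0 -1 0;0 0 0 0" --claw 8.7

```text
time_s: 7.58
tcp_pos: [0.5922, -0.0443, 0.1451]
ee_rot: [[-0.977, -0.215, 0.008], [-0.215, 0.977, 0.001], [-0.008, -0.001, -1.0]]
wrist_force: [-0.4, 0.3, -0.2]
gripper_width: 0.999
gripper_force: 0.0
```

Run:
```python
from h import *
plan((.4438,.1275,.13,-50.3,17))
```

```text
0.64 1.17 0.09 -6.9;0.49 1.24 0.09 -6.9;0.34 1.29 0.09 -6.9;0.18 1.32 0.09 -6.9;0.02 1.34 0.09 -6.9;-0.14 1.33 0.09 -6.9;-0.3 1.3 0.09 -6.9;-0.45 1.26 0.09 -6.9;-0.6 1.19 0.09 -6.9;-0.74 1.11 0.09 -6.9;-0.87 1.01 0.09 -6.9;-0.98 0.9 0.09 -6.9
-1.09 0.78 0.09 -6.9;-1.17 0.64 0.09 -6.9;-1.24 0.5 0.09 -6.9;-1.29 0.34 0.09 -6.9;-1.32 0.19 0.09 -6.9
```

Call:
step_arm --targets "0.64 1.17 0.09 -6.9;0.49 1.24 0.09 -6.9;0.34 1.29 0.09 -6.9;0.18 1.32 0.09 -6.9;0.02 1.34 0.09 -6.9;-0.14 1.33 0.09 -6.9;-0.3 1.3 0.09 -6.9;-0.45 1.26 0.09 -6.9;-0.6 1.19 0.09 -6.9;-0.74 1.11 0.09 -6.9;-0.87 1.01 0.09 -6.9;-0.98 0.9 0.09 -6.9"

```text
time_s: 8.58
tcp_pos: [0.4837, 0.0767, 0.129]
ee_rot: [[0.096, -0.995, -0.003], [-0.995, -0.096, -0.001], [0.001, 0.003, -1.0]]
wrist_force: [-0.4, 0.6, 0.2]
gripper_width: 1.003
gripper_force: 0.0
```

Call:
step_arm --targets "-1.09 0.78 0.09 -6.9;-1.17 0.64 0.09 -6.9;-1.24 0.5 0.09 -6.9;-1.29 0.34 0.09 -6.9;-1.32 0.19 0.09 -6.9;0 0 0 0;0 0 0 0" --claw 6

```text
time_s: 9.17
tcp_pos: [0.4406, 0.127, 0.1251]
ee_rot: [[0.638, -0.77, -0.002], [-0.77, -0.638, -0.001], [-0.0, 0.002, -1.0]]
wrist_force: [0.2, 0.3, -0.2]
gripper_width: 0.695
gripper_force: 0.0
```

Run:
```python
from h import *
st()
a=cap('top','top2.png')['frame'][115:235,330:430]; b=cap('side')['frame'][150:215,235:335]
cv2.imwrite('pics/c7.png',np.hstack([cv2.resize(a,(500,600),interpolation=2),cv2.copyMakeBorder(cv2.resize(b,(300,195),interpolation=2),0,405,0,0,0)]))
plan((.4438,.1275,.016,-50.3,6))
```

```text
9.1667 [0.4406 0.127  0.1251] yaw -50.4 tilt [-0.0019 -0.0011] F [ 0.2  0.3 -0.2] w 0.695 0.0
0.02 -0.04 1.83 -0.02;0.02 -0.04 1.83 -0.02;0.02 -0.04 1.83 -0.02;0.02 -0.04 1.83 -0.02;0.02 -0.04 1.83 -0.02;0.02 -0.04 1.83 -0.02
```

View pics/c7.png

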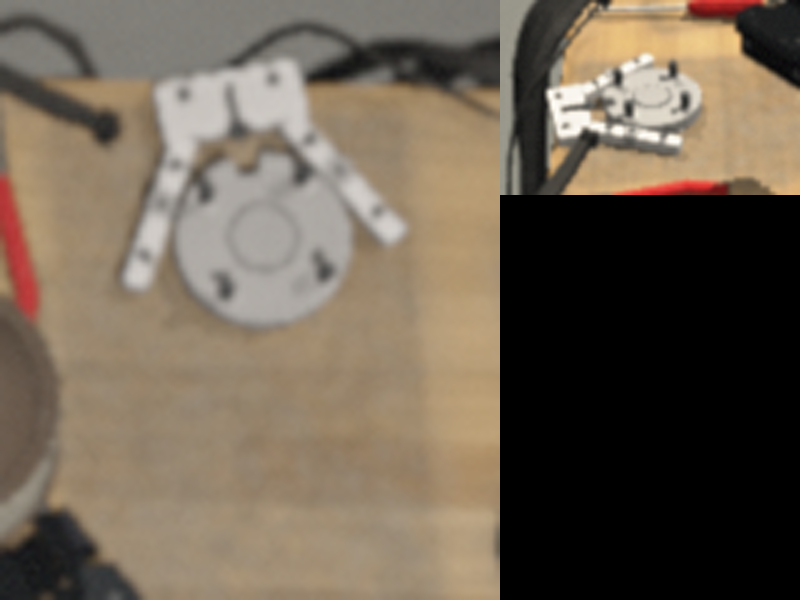

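Top view: the flange sits in the V at crop (264,238), its notch at about (240,162) near the pointer tip at (236,135). I'll measure the residual angle and seating.

```bash
cat >> m.py <<'E'
def flpose(c,o=(.6133,-.0402),show=True):
    g=cv2.cvtColor(c['frame'],cv2.COLOR_BGR2GRAY).astype(np.float32); hsv=masks(c)
    sat=hsv[...,1].astype(np.float32)
    # centre: saturation edge along rays on rear half (wood vs steel), plane z=.016
    o=np.array(o,float)
    for _ in range(4):
        pts=[]
        for a in np.radians(np.arange(100,285,3)):
            rr=np.arange(.040,.060,.0005); P=np.c_[o+rr[:,None]*[np.cos(a),np.sin(a)],np.full(len(rr),.016)]
            q=proj(c,P).astype(np.float32); v=cv2.remap(sat,q[:,0].reshape(1,-1),q[:,1].reshape(1,-1),cv2.INTER_LINEAR).ravel()
            k=np.argmax(np.abs(np.gradient(cv2.GaussianBlur(v.reshape(1,-1),(9,1),2).ravel()))); pts.append(P[k,:2])
        pts=np.array(pts); A=np.c_[2*pts,np.ones(len(pts))]; x=np.linalg.lstsq(A,(pts**2).sum(1),rcond=None)[0]; rad=np.sqrt(x[2]+x[:2]@x[:2]); o=x[:2]
    # notch: saturation profile at r=.044..048
    an=np.arange(-60,90,1.); prof=np.zeros(len(an))
    for rr in (.043,.045,.047):
        P=np.array([[o[0]+rr*np.cos(np.radians(a)),o[1]+rr*np.sin(np.radians(a)),.016] for a in an]); q=proj(c,P).astype(np.float32)
        prof+=cv2.remap(sat,q[:,0].reshape(1,-1),q[:,1].reshape(1,-1),cv2.INTER_LINEAR).ravel()/3
    return o,rad,an,prof
E
python3 - <<'E'
from m import *
c=cap('top'); o,rad,an,pr=flpose(c); print(o,rad)
print([(int(a),int(v)) for a,v in zip(an,pr)][30:120:2])
w=np.clip(pr-(pr.min()+pr.max())/2,0,None); m=(an>-15)&(an<45); print('notch ang',(w*an)[m].sum()/w[m].sum())
# studs: dark blobs in the disc, z=.034 tops/ and shadows
g=cv2.cvtColor(c['frame'],cv2.COLOR_BGR2GRAY)
U=np.array([[o[0]+.04*np.cos(t),o[1]+.04*np.sin(t),.034] for t in np.radians(12.3+45+90*np.arange(4))]); print('pred stud tops px',proj(c,U).round(1).tolist())
m=np.zeros_like(g); q=proj(c,[[*o,.016]])[0]; cv2.circle(m,(int(q[0].round()),int(q[1].round())),16,1,-1); m=((g<90)&(m>0)).astype(np.uint8)
n,l,s,ce=cv2.connectedComponentsWithStats(m); print([(s[i,4],ce[i].round(1).tolist()) for i in range(1,n)])
# pointer dark px
m=np.zeros_like(g); m[125:146,365:390]=1; m=((g<110)&(m>0)).astype(np.uint8); n,l,s,ce=cv2.connectedComponentsWithStats(m)
for i in range(1,n): print('dark',s[i],ce[i].round(1),((onz(c,[ce[i]],.018)[0][:2])-o)*1000, np.degrees(np.arctan2(*(onz(c,[ce[i]],.018)[0][:2]-o)[::-1])))
E
```

```text
[ 0.61621772 -0.03898724] 0.05219677318908151
[(-30, 8), (-28, 13), (-26, 17), (-24, 18), (-22, 17), (-20, 16), (-18, 15), (-16, 14), (-14, 13), (-12, 13), (-10, 13), (-8, 13), (-6, 13), (-4, 14), (-2, 15), (0, 16), (2, 27), (4, 40), (6, 55), (8, 69), (10, 71), (12, 73), (14, 70), (16, 64), (18, 54), (20, 41), (22, 29), (24, 21), (26, 16), (28, 14), (30, 13), (32, 14), (34, 14), (36, 14), (38, 14), (40, 14), (42, 16), (44, 17), (46, 16), (48, 14), (50, 14), (52, 14), (54, 15), (56, 15), (58, 15)]
notch ang 11.865207973545232
pred stud tops px [[370.9, 152.6], [375.0, 172.1], [395.0, 168.4], [390.7, 149.0]]
[(np.int32(4), [390.0, 149.5]), (np.int32(3), [370.7, 153.7]), (np.int32(2), [394.5, 169.0]), (np.int32(2), [375.0, 172.5])]
dark [375 125   8   3  14] [378.3 125.9] [105.50381804  11.68070172] 6.3176897051569405
dark [376 139   4   4  11] [377.2 140.8] [61.1461817  14.50983132] 13.349230851515397
dark [372 145   3   1   3] [373. 145.] [48.48740375 26.30560795] 28.48091885992797
dark [382 144   7   2   9] [385.6 144.2] [51.77488792 -9.39528494] -10.285208651818113
```

Notch is at about 12.0°, nest axis at 12.3°, so the alignment is good. On to the first nut, with a gap check of the seating in the next script.

Call:
step_arm --targets "0.1 -0.22 2 0;0 0 2 0;0 0 2 0;0 0 2 0;0 0 2 0;0 0 1 0;0 0 0.8 0;0 0 0 0;0 0 0 0"

```text
time_s: 10.07
tcp_pos: [0.444, 0.1274, 0.0081]
ee_rot: [[0.638, -0.77, -0.0], [-0.77, -0.638, -0.0], [0.0, 0.0, -1.0]]
wrist_force: [0.0, -0.1, -0.1]
gripper_width: 0.69
gripper_force: 0.0
```

Call:
step_arm --targets "0 0 0 0;0 0 0 0;0 0 0 0;0 0 0 0;0 0 0 0;0 0 0 0" --claw 3

```text
time_s: 10.57
tcp_pos: [0.4433, 0.1274, 0.0086]
ee_rot: [[0.638, -0.77, -0.001], [-0.77, -0.638, -0.0], [0.0, 0.001, -1.0]]
wrist_force: [-1.0, -1.0, 4.5]
gripper_width: 0.41
gripper_force: 30.0
```

Run:
```python
from m import *
st()
c=cap('top'); o,rad,an,pr=flpose(c); sat=masks(c)[...,1].astype(np.float32); print('flange',o,rad)
th=np.radians(12.3); R=np.array([[np.cos(th),-np.sin(th)],[np.sin(th),np.cos(th)]])
for s in(1,-1):
    d=R@[np.cos(np.pi/6),-s*.5]; n=R@[.5,s*np.cos(np.pi/6)]; D=[]
    for t in np.arange(-.048,-.036,.002):   # along the bar from the foot of the normal
        rr=np.arange(.040,.062,.0005); P=np.c_[o+t*d+rr[:,None]*n,np.full(len(rr),.014)]; q=proj(c,P).astype(np.float32)
        v=cv2.remap(sat,q[:,0].reshape(1,-1),q[:,1].reshape(1,-1),1).ravel(); v=cv2.GaussianBlur(v.reshape(1,-1),(9,1),2).ravel(); D.append(rr[np.argmin(np.gradient(v))]*1000)
    print(s,np.round(D,1))
# tray placing targets: feeder yaw 29, tray floor centre
th=np.radians(29); f=np.array([np.cos(th),np.sin(th)]); bar=np.array([.3452,.2953]); hinge=bar+.185*f; print('hinge',hinge,'floor',hinge-.07*f)
```

```text
10.5667 [0.4433 0.1274 0.0086] yaw -50.3 tilt [-0.0005 -0.0004] F [-1.  -1.   4.5] w 0.410 30.001210996415466
flange [ 0.61625291 -0.03892133] 0.052236306012108345
1 [50.5 51.  50.  50.  50.5 50.5 49.5]
-1 [49.  48.5 48.5 48.5 48.5 48.  48.5]
hinge [0.50700465 0.38498978] floor [0.44578127 0.35105311]
```

Seated: both bar distances match, allowing for image bloom. The nut is gripped on its flats (35.7 mm). Carry it to the tray.

```bash
cat >> h.py <<'E'
S=[(.4105,.3620),(.4367,.3147),(.4621,.3906),(.4883,.3433)]
def carry(i,up=.15): 
    s=sense(); p=s['tcp_pos']; plan((p[0],p[1],up,None,5),(*S[i],up,-61,10),(*S[i],.087,-61,4))
E
python3 -c "
from h import *
carry(0)"
```

```text
0 -0 -2.83 -0;0 -0 -2.83 -0;0 -0 -2.83 -0;0 -0 -2.83 -0;0 -0 -2.83 -0;-2.02 -1.25 -0 1.07;-2.04 -1.21 -0 1.07;-2.06 -1.17 -0 1.07;-2.08 -1.13 -0 1.07;-2.1 -1.09 -0 1.07;-2.12 -1.05 -0 1.07;-2.14 -1.01 -0 1.07
-2.16 -0.97 -0 1.07;-2.18 -0.93 -0 1.07;-2.2 -0.89 -0 1.07;0 -0 1.58 -0;0 -0 1.58 -0;0 -0 1.58 -0;0 -0 1.58 -0
```

Call:
step_arm --targets "0 0 -1.5 0;0 0 -2.7 0;0 0 -3.3 0;0 0 -3.3 0;0 0 -3.3 0;-2.02 -1.25 0 1.07;-2.04 -1.21 0 1.07;-2.06 -1.17 0 1.07;-2.08 -1.13 0 1.07;-2.1 -1.09 0 1.07;-2.12 -1.05 0 1.07;-2.14 -1.01 0 1.07"

```text
time_s: 11.62
tcp_pos: [0.4203, 0.2931, 0.1489]
ee_rot: [[0.532, -0.847, -0.0], [-0.847, -0.532, 0.0], [-0.0, 0.0, -1.0]]
wrist_force: [0.0, 0.2, -1.1]
gripper_width: 0.409
gripper_force: 30.0
```

Call:
step_arm --targets "-2.16 -0.97 0 1.07;-2.18 -0.93 0 1.07;-2.2 -0.89 0 1.07;0 0 0 0;0 0 0 0"

```text
time_s: 12.03
tcp_pos: [0.4103, 0.3632, 0.1485]
ee_rot: [[0.486, -0.874, -0.001], [-0.874, -0.486, -0.0], [0.0, 0.001, -1.0]]
wrist_force: [-0.2, -0.5, -1.4]
gripper_width: 0.407
gripper_force: 30.0
```

Run:
```python
from h import *
st(); plan((*S[0],.087,-61,5))
a=cap('top')['frame'][130:275,165:285]; b=cap('side')['frame'][200:350,240:440]
cv2.imwrite('pics/c8.png',np.hstack([cv2.resize(a,(400,483),interpolation=2),cv2.copyMakeBorder(cv2.resize(b,(400,300),interpolation=2),0,183,0,0,0)]))
```

```text
12.0333 [0.4103 0.3632 0.1485] yaw -60.9 tilt [-0.0007 -0.0004] F [-0.2 -0.5 -1.4] w 0.407 29.999692370183766
0.02 0.01 1.23 0.01;0.02 0.01 1.23 0.01;0.02 0.01 1.23 0.01;0.02 0.01 1.23 0.01;0.02 0.01 1.23 0.01
```

View pics/c8.png

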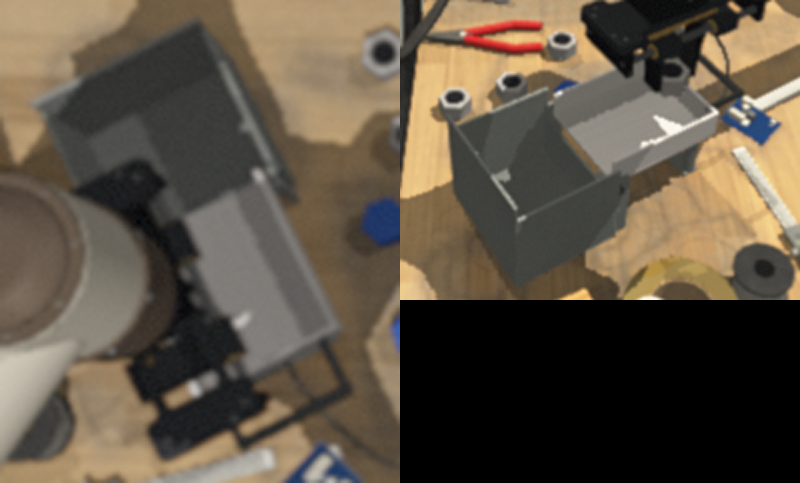

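The hand is over the tray with the nut in it at side-crop (672,72). I'll lower, release and retreat.

Call:
step_arm --targets "0 0 1.5 0;0 0 1.5 0;0 0 1.5 0;0 0 1.1 0;0 0 0.6 0;0 0 0 0;0 0 0 0"

```text
time_s: 12.72
tcp_pos: [0.4112, 0.3618, 0.0875]
ee_rot: [[0.484, -0.875, 0.0], [-0.875, -0.484, -0.0], [0.0, -0.0, -1.0]]
wrist_force: [0.3, 1.0, -2.1]
gripper_width: 0.409
gripper_force: 30.0
```

Call:
step_arm --targets "0 0 0 0;0 0 0 0;0 0 0 0;0 0 0 0;0 0 -2 0;0 0 -2 0;0 0 -2.3 0;0 0 0 0" --claw 4.6

```text
time_s: 13.38
tcp_pos: [0.413, 0.3647, 0.1554]
ee_rot: [[0.486, -0.874, 0.007], [-0.874, -0.486, 0.007], [-0.003, -0.01, -1.0]]
wrist_force: [-0.6, 1.5, 1.3]
gripper_width: 0.527
gripper_force: 0.0
```

Run:
```python
from m import *
st(); plan((.5163,.1454,.12,-15.6,10),(.5163,.1454,.008,-15.6,6))
```

```text
13.3833 [0.413  0.3647 0.1554] yaw -61.0 tilt [0.0067 0.0074] F [-0.6  1.5  1.3] w 0.527 0.0
2.42 0.16 0.35 -4.54;2.4 0.35 0.35 -4.54;2.36 0.54 0.35 -4.54;2.31 0.73 0.35 -4.54;2.25 0.91 0.35 -4.54;2.17 1.08 0.35 -4.54;2.08 1.25 0.35 -4.54;1.97 1.41 0.35 -4.54;1.85 1.56 0.35 -4.54;1.72 1.7 0.35 -4.54;-0 0 1.87 0;-0 0 1.87 0
-0 0 1.87 0;-0 0 1.87 0;-0 0 1.87 0;-0 0 1.87 0
```

Call:
step_arm --targets "2.42 0.16 0 -4.54;2.4 0.35 0 -4.54;2.36 0.54 0 -4.54;2.31 0.73 0.4 -4.54;2.25 0.91 0.5 -4.54;2.17 1.08 0.5 -4.54;2.08 1.25 0.5 -4.54;1.97 1.41 0.5 -4.54;1.85 1.56 0.5 -4.54;1.72 1.7 0.6 -4.54;0 0 0 0;0 0 0 0" --claw 5.4

```text
time_s: 14.38
tcp_pos: [0.5139, 0.1419, 0.1148]
ee_rot: [[0.962, -0.272, -0.001], [-0.272, -0.962, -0.0], [-0.001, 0.001, -1.0]]
wrist_force: [0.0, 0.5, 0.0]
gripper_width: 0.623
gripper_force: 0.0
```

Run:
```python
from m import *
st(); plan((.5163,.1454,.008,-15.6,6))
c=cap('top'); 
b=c['frame'][120:270,165:340]; cv2.imwrite('pics/c9.png',cv2.resize(b,(700,600),interpolation=2)); print(flpose(c)[:2])
```

```text
14.3833 [0.5139 0.1419 0.1148] yaw -15.8 tilt [-0.0008 -0.0004] F [0.  0.5 0. ] w 0.623 0.0
0.02 -0.07 1.78 -0.03;0.02 -0.07 1.78 -0.03;0.02 -0.07 1.78 -0.03;0.02 -0.07 1.78 -0.03;0.02 -0.07 1.78 -0.03;0.02 -0.07 1.78 -0.03
(array([ 0.61642437, -0.03893211]), np.float64(0.052358411823644174))
```

View pics/c9.png

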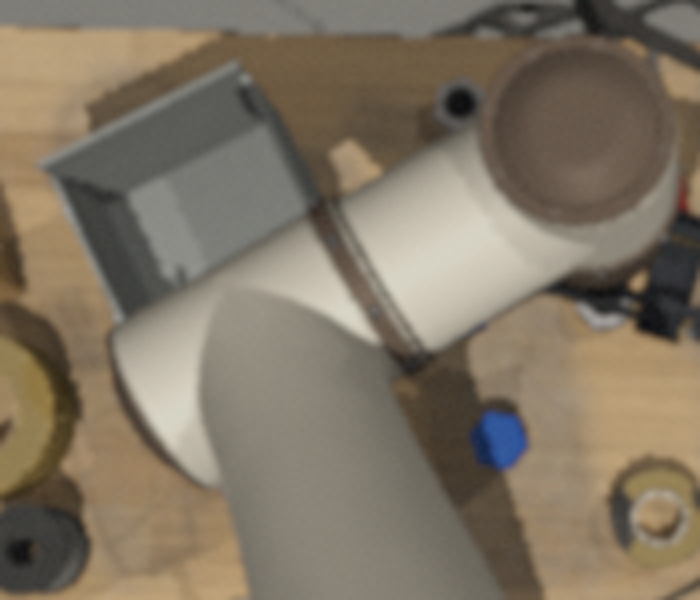

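The arm hides the tray, and the flange is unmoved. I'll go on with nut 3.

Call:
step_arm --targets "0.12 -0.4 1.8 0;0 0 1.8 0;0 0 1.8 0;0 0 1.8 0;0 0 1.8 0;0 0 1 0;0 0 0.7 0;0 0 0 0;0 0 0 0"

```text
time_s: 15.18
tcp_pos: [0.5165, 0.1471, 0.0087]
ee_rot: [[0.963, -0.269, 0.001], [-0.269, -0.963, 0.0], [0.001, -0.0, -1.0]]
wrist_force: [0.3, 0.1, 0.1]
gripper_width: 0.626
gripper_force: 0.0
```

Call:
step_arm --targets "0 0 0 0;0 0 0 0;0 0 0 0;0 0 0 0;0 0 0 0;0 0 0 0" --claw 3

```text
time_s: 15.68
tcp_pos: [0.5163, 0.1464, 0.0089]
ee_rot: [[0.963, -0.269, 0.0], [-0.269, -0.963, 0.0], [0.0, -0.0, -1.0]]
wrist_force: [-1.1, -0.6, 4.6]
gripper_width: 0.412
gripper_force: 30.0
```

Run:
```python
from m import *
st(); carry(1)
```

```text
15.6833 [0.5163 0.1464 0.0089] yaw -15.6 tilt [0.0005 0.0001] F [-1.1 -0.6  4.6] w 0.412 30.000838962150738
0 -0 -2.82 -0;0 -0 -2.82 -0;0 -0 -2.82 -0;0 -0 -2.82 -0;0 -0 -2.82 -0;-1.22 -1.41 -0 4.54;-1.33 -1.31 -0 4.54;-1.43 -1.2 -0 4.54;-1.52 -1.08 -0 4.54;-1.6 -0.96 -0 4.54;-1.67 -0.83 -0 4.54;-1.73 -0.69 -0 4.54
-1.78 -0.55 -0 4.54;-1.82 -0.41 -0 4.54;-1.84 -0.27 -0 4.54;-0 0 1.58 -0;-0 0 1.58 -0;-0 0 1.58 -0;-0 0 1.58 -0
```

Call:
step_arm --targets "0 0 -1.5 0;0 0 -2.7 0;0 0 -3.3 0;0 0 -3.3 0;0 0 -3.3 0;-1.22 -1.41 0 4.54;-1.33 -1.31 0 4.54;-1.43 -1.2 0 4.54;-1.52 -1.08 0 4.54;-1.6 -0.96 0 4.54;-1.67 -0.83 0 4.54;-1.73 -0.69 0 4.54"

```text
time_s: 16.68
tcp_pos: [0.4595, 0.2652, 0.1487]
ee_rot: [[0.674, -0.739, -0.001], [-0.739, -0.674, -0.0], [-0.0, 0.001, -1.0]]
wrist_force: [-0.2, 0.8, -1.4]
gripper_width: 0.409
gripper_force: 30.0
```

Call:
step_arm --targets "-1.78 -0.55 0 4.54;-1.82 -0.41 0 4.54;-1.84 -0.27 0 4.54;0 0 0 0;0 0 1.5 0;0 0 1.5 0;0 0 1.5 0;0 0 1.1 0;0 0 0.6 0;0 0 0 0;0 0 0 0"

```text
time_s: 17.6
tcp_pos: [0.4366, 0.3148, 0.0872]
ee_rot: [[0.485, -0.875, -0.0], [-0.875, -0.485, -0.0], [0.0, 0.0, -1.0]]
wrist_force: [0.2, -0.3, -0.5]
gripper_width: 0.412
gripper_force: 30.0
```

Call:
step_arm --targets "0 0 0 0;0 0 0 0;0 0 0 0;0 0 0 0;0 0 -2 0;0 0 -2 0;0 0 -2 0;0 0 -0.5 0;0 0 0 0;0 0 0 0" --claw 4.6

```text
time_s: 18.43
tcp_pos: [0.4361, 0.3149, 0.1519]
ee_rot: [[0.484, -0.875, -0.0], [-0.875, -0.484, 0.0], [-0.0, 0.0, -1.0]]
wrist_force: [0.0, -0.3, -0.2]
gripper_width: 0.528
gripper_force: 0.0
```

Run:
```python
from m import *
st(); plan((.5838,.2251,.14,-62,8),(.5838,.2251,.008,-62,7))
```

```text
18.4333 [0.4361 0.3149 0.1519] yaw -61.0 tilt [-0.0005  0.0002] F [ 0.  -0.3 -0.2] w 0.528 0.0
1.88 -1.07 0.15 0.12;1.87 -1.08 0.15 0.12;1.87 -1.08 0.15 0.12;1.87 -1.08 0.15 0.12;1.87 -1.09 0.15 0.12;1.86 -1.09 0.15 0.12;1.86 -1.1 0.15 0.12;1.86 -1.1 0.15 0.12;0 -0 1.89 -0;0 -0 1.89 -0;0 -0 1.89 -0;0 -0 1.89 -0
0 -0 1.89 -0;0 -0 1.89 -0;0 -0 1.89 -0
```

Call:
step_arm --targets "1.88 -1.07 0 0.1;1.87 -1.08 0 0.1;1.87 -1.08 0 0.1;1.87 -1.08 0 0.1;1.87 -1.09 0.1 0.1;1.86 -1.09 0.3 0.1;1.86 -1.1 0.4 0.1;1.86 -1.1 0.4 0.1;0 0 2 0;0 0 2 0;0 0 2 0;0 0 0 0" --claw 5.8

```text
time_s: 19.43
tcp_pos: [0.5807, 0.2232, 0.0739]
ee_rot: [[0.47, -0.882, -0.011], [-0.882, -0.47, -0.006], [-0.0, 0.012, -1.0]]
wrist_force: [0.3, -0.8, -0.5]
gripper_width: 0.665
gripper_force: 0.0
```

Run:
```python
from m import *
st(); plan((.5838,.2251,.008,-62,5))
```

```text
19.4333 [0.5807 0.2232 0.0739] yaw -61.9 tilt [-0.0109 -0.0057] F [ 0.3 -0.8 -0.5] w 0.665 0.0
-0 -0.07 1.32 0.01;-0 -0.07 1.32 0.01;-0 -0.07 1.32 0.01;-0 -0.07 1.32 0.01;-0 -0.07 1.32 0.01
```

Call:
step_arm --targets "0 -0.1 1.8 0;0 0 1.8 0;0 0 1.6 0;0 0 1.1 0;0 0 0 0;0 0 0 0"

```text
time_s: 19.93
tcp_pos: [0.5851, 0.2259, 0.017]
ee_rot: [[0.473, -0.881, -0.001], [-0.881, -0.473, -0.001], [0.0, 0.001, -1.0]]
wrist_force: [0.3, -0.1, 0.8]
gripper_width: 0.669
gripper_force: 0.0
```

Call:
step_arm --targets "0 0 0 0;0 0 0 0;0 0 0 0;0 0 0 0;0 0 0 0;0 0 0 0" --claw 3

```text
time_s: 20.43
tcp_pos: [0.585, 0.2258, 0.0179]
ee_rot: [[0.472, -0.882, -0.0], [-0.882, -0.472, -0.0], [0.0, 0.0, -1.0]]
wrist_force: [-3.0, -0.5, 3.5]
gripper_width: 0.409
gripper_force: 30.0
```

Run:
```python
from m import *
st(); carry(2)
```

```text
20.4333 [0.585  0.2258 0.0179] yaw -61.8 tilt [-0.0003 -0.0003] F [-3.  -0.5  3.5] w 0.409 30.00036736484617
0 -0 -2.64 -0;0 -0 -2.64 -0;0 -0 -2.64 -0;0 -0 -2.64 -0;0 -0 -2.64 -0;-2.03 0.31 -0 -0.08;-2.03 0.3 -0 -0.08;-2.03 0.3 -0 -0.08;-2.03 0.3 -0 -0.08;-2.03 0.29 -0 -0.08;-2.04 0.29 -0 -0.08;-2.04 0.29 -0 -0.08
-2.04 0.28 -0 -0.08;-2.04 0.28 -0 -0.08;-2.04 0.28 -0 -0.08;0 0 1.58 -0;0 0 1.58 -0;0 0 1.58 -0;0 0 1.58 -0
```

Fingertips only overlap the nut by 4 mm because the descent lagged. I'll regrip lower.

Call:
step_arm --targets "0 0 0 0;0 0 0 0;0 0 0 0;0 0 0.6 0;0 0 0.4 0;0 0 0 0;0 0 0 0" --claw 5.4

```text
time_s: 21.02
tcp_pos: [0.5848, 0.2258, 0.0064]
ee_rot: [[0.472, -0.882, -0.001], [-0.882, -0.472, -0.001], [0.0, 0.001, -1.0]]
wrist_force: [-0.5, -0.3, -0.5]
gripper_width: 0.619
gripper_force: 0.0
```

Call:
step_arm --targets "0 0 0 0;0 0 0 0;0 0 0 0;0 0 0 0;0 0 0 0;0 0 0 0" --claw 3

```text
time_s: 21.52
tcp_pos: [0.5852, 0.226, 0.0074]
ee_rot: [[0.472, -0.882, 0.0], [-0.882, -0.472, 0.0], [0.0, -0.0, -1.0]]
wrist_force: [-0.8, -0.4, 0.2]
gripper_width: 0.411
gripper_force: 30.0
```

Call:
step_arm --targets "0 0 -1.5 0;0 0 -2.7 0;0 0 -3.3 0;0 0 -3.3 0;0 0 -3.3 0;-2.03 0.31 0 0;-2.03 0.3 0 0;-2.03 0.3 0 0;-2.03 0.3 0 0;-2.03 0.29 0 0;-2.04 0.29 0 0;0 0 0 0"

```text
time_s: 22.52
tcp_pos: [0.51, 0.3273, 0.148]
ee_rot: [[0.475, -0.88, -0.001], [-0.88, -0.475, 0.001], [-0.001, 0.0, -1.0]]
wrist_force: [-0.1, 0.6, -1.0]
gripper_width: 0.41
gripper_force: 30.0
```

Run:
```python
from m import *
st(); plan((*S[2],.15,-61,4),(*S[2],.087,-61,4))
```

```text
22.5167 [0.51   0.3273 0.148 ] yaw -61.6 tilt [-0.0006  0.0006] F [-0.1  0.6 -1. ] w 0.410 30.000301727559417
-1.96 0.3 -0.05 -0.16;-1.96 0.3 -0.05 -0.16;-1.96 0.29 -0.05 -0.16;-1.96 0.29 -0.05 -0.16;-0 -0 1.58 0;-0 -0 1.58 0;-0 -0 1.58 0;-0 -0 1.58 0
```

Call:
step_arm --targets "-1.95 0.3 0 0;-1.95 0.3 0 0;-1.95 0.29 0 0;-1.95 0.29 0 0;0 0 0 0;0 0 1.5 0;0 0 1.5 0;0 0 1.5 0;0 0 1 0;0 0 0.6 0;0 0 0 0;0 0 0 0"

```text
time_s: 23.52
tcp_pos: [0.4651, 0.3881, 0.0874]
ee_rot: [[0.472, -0.882, 0.0], [-0.882, -0.472, -0.0], [0.0, -0.0, -1.0]]
wrist_force: [0.1, -0.7, -0.9]
gripper_width: 0.408
gripper_force: 30.0
```

Call:
step_arm --targets "0 0 0 0;0 0 0 0;0 0 0 0;0 0 0 0;0 0 -2 0;0 0 -2 0;0 0 -2 0;0 0 -0.5 0;0 0 0 0;0 0 0 0" --claw 4.4

```text
time_s: 24.35
tcp_pos: [0.4643, 0.388, 0.1519]
ee_rot: [[0.472, -0.882, -0.001], [-0.882, -0.472, 0.0], [-0.0, 0.0, -1.0]]
wrist_force: [-0.5, 0.5, -1.2]
gripper_width: 0.509
gripper_force: 0.0
```

Run:
```python
from m import *
st(); plan((.6536,.2516,.14,-62,8),(.6536,.2516,.008,-62,7))
c=cap('side'); b=c['frame'][200:350,240:440]; cv2.imwrite('pics/c10.png',cv2.resize(b,(800,600),interpolation=2))
```

```text
24.35 [0.4643 0.388  0.1519] yaw -61.8 tilt [-0.0006  0.0002] F [-0.5  0.5 -1.2] w 0.509 0.0
2.62 -1.28 0.15 0.02;2.62 -1.28 0.15 0.02;2.62 -1.28 0.15 0.02;2.62 -1.28 0.15 0.02;2.62 -1.29 0.15 0.02;2.62 -1.29 0.15 0.02;2.62 -1.29 0.15 0.02;2.62 -1.29 0.15 0.02;0 -0 1.89 -0;0 -0 1.89 -0;0 -0 1.89 -0;0 -0 1.89 -0
0 -0 1.89 -0;0 -0 1.89 -0;0 -0 1.89 -0
```

View pics/c10.png

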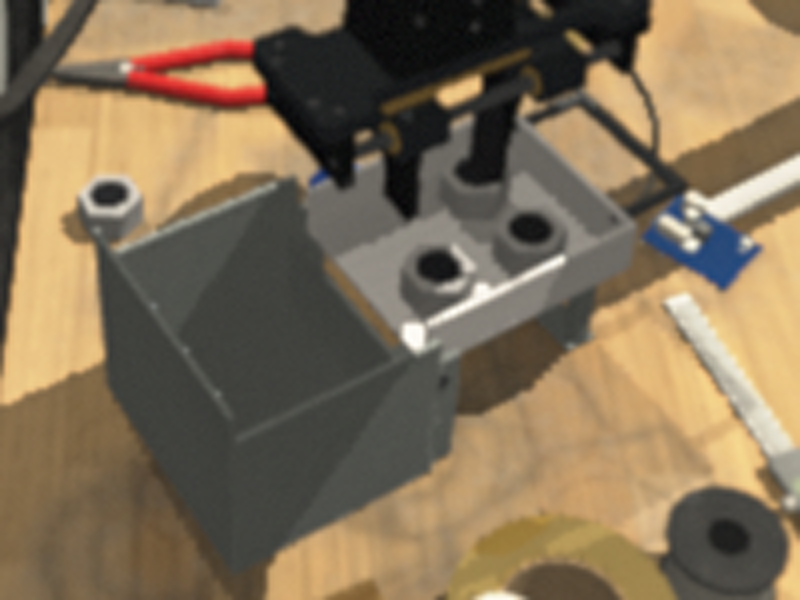

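Three nuts lie flat in the tray at crop (470,185), (530,235) and (437,270), and the last is on the bench at (110,205). I'll fetch it.

Call:
step_arm --targets "2.62 -1.28 0 0;2.62 -1.28 0 0;2.62 -1.28 0 0;2.62 -1.28 0 0;2.62 -1.28 0 0;2.62 -1.29 0 0;2.62 -1.29 0.4 0;2.62 -1.29 0.8 0;0 0 2 0;0 0 2 0;0 0 0 0;0 0 0 0" --claw 5.8

```text
time_s: 25.4
tcp_pos: [0.6529, 0.251, 0.0975]
ee_rot: [[0.472, -0.882, -0.005], [-0.882, -0.472, -0.003], [0.001, 0.006, -1.0]]
wrist_force: [-0.1, 0.5, 1.0]
gripper_width: 0.661
gripper_force: 0.0
```

Run:
```python
from m import *
st(); plan((.6536,.2516,.007,-62,6))
```

```text
25.4 [0.6529 0.251  0.0975] yaw -61.8 tilt [-0.0047 -0.0032] F [-0.1  0.5  1. ] w 0.661 0.0
-0 -0.01 1.51 0.03;-0 -0.01 1.51 0.03;-0 -0.01 1.51 0.03;-0 -0.01 1.51 0.03;-0 -0.01 1.51 0.03;-0 -0.01 1.51 0.03
```

Call:
step_arm --targets "0 0 1.8 0;0 0 1.8 0;0 0 1.8 0;0 0 1.5 0;0 0 1.2 0;0 0 0.8 0;0 0 0 0;0 0 0 0"

```text
time_s: 26.07
tcp_pos: [0.6545, 0.2522, 0.0118]
ee_rot: [[0.473, -0.881, 0.001], [-0.881, -0.473, -0.0], [0.0, -0.001, -1.0]]
wrist_force: [0.1, 0.3, 0.9]
gripper_width: 0.665
gripper_force: 0.0
```

Call:
step_arm --targets "0 0 0 0;0 0 0 0;0 0 0 0;0 0 0 0;0 0 0 0;0 0 0 0" --claw 3

```text
time_s: 26.57
tcp_pos: [0.6541, 0.2518, 0.0119]
ee_rot: [[0.472, -0.882, -0.0], [-0.882, -0.472, -0.0], [0.0, 0.0, -1.0]]
wrist_force: [-1.6, -0.6, 3.0]
gripper_width: 0.406
gripper_force: 30.0
```

Run:
```python
from m import *
st(); carry(3)
```

```text
26.5667 [0.6541 0.2518 0.0119] yaw -61.8 tilt [-0.     -0.0002] F [-1.6 -0.6  3. ] w 0.406 29.993481132842135
0 -0 -2.76 -0;0 -0 -2.76 -0;0 -0 -2.76 -0;0 -0 -2.76 -0;0 -0 -2.76 -0;-1.59 1.03 -0 -0.08;-1.59 1.03 -0 -0.08;-1.59 1.02 -0 -0.08;-1.59 1.02 -0 -0.08;-1.6 1.02 -0 -0.08;-1.6 1.02 -0 -0.08;-1.6 1.02 -0 -0.08
-1.6 1.01 -0 -0.08;-1.6 1.01 -0 -0.08;-1.6 1.01 -0 -0.08;-0 -0 1.58 0;-0 -0 1.58 0;-0 -0 1.58 0;-0 -0 1.58 0
```

Call:
step_arm --targets "0 0 -1.5 0;0 0 -2.7 0;0 0 -3.2 0;0 0 -3.2 0;0 0 -3.2 0;-1.59 1.03 0 0;-1.59 1.03 0 0;-1.59 1.02 0 0;-1.59 1.02 0 0;-1.6 1.02 0 0;-1.6 1.02 0 0;-1.6 1.02 0 0"

```text
time_s: 27.57
tcp_pos: [0.5373, 0.3168, 0.1488]
ee_rot: [[0.472, -0.882, -0.001], [-0.882, -0.472, 0.0], [-0.0, 0.0, -1.0]]
wrist_force: [0.6, -0.1, -1.3]
gripper_width: 0.411
gripper_force: 30.0
```

Call:
step_arm --targets "-1.6 1.01 0 0;-1.6 1.01 0 0;-1.6 1.01 0 0;0 0 0 0;0 0 1.5 0;0 0 1.5 0;0 0 1.3 0;0 0 1 0;0 0 0.5 0;0 0 0 0;0 0 0 0"

```text
time_s: 28.48
tcp_pos: [0.4894, 0.3445, 0.0913]
ee_rot: [[0.472, -0.882, 0.0], [-0.882, -0.472, -0.0], [0.0, -0.0, -1.0]]
wrist_force: [-0.8, 0.4, -0.3]
gripper_width: 0.41
gripper_force: 30.0
```

Call:
step_arm --targets "0 0 0 0;0 0 0 0;0 0 0 0;0 0 0 0;0 0 -2 0;0 0 -2 0;0 0 -2 0;0 0 -0.5 0;0 0 0 0;0 0 0 0" --claw 4.4

```text
time_s: 29.32
tcp_pos: [0.4886, 0.3443, 0.1559]
ee_rot: [[0.472, -0.882, -0.001], [-0.882, -0.472, 0.0], [-0.0, 0.0, -1.0]]
wrist_force: [0.5, 1.0, -0.8]
gripper_width: 0.508
gripper_force: 0.0
```

Run:
```python
from m import *
st(); plan((.345,.295,.15,-61,8))
c=cap('side'); b=c['frame'][200:350,240:440]; cv2.imwrite('pics/c11.png',cv2.resize(b,(800,600),interpolation=2))
```

```text
29.3167 [0.4886 0.3443 0.1559] yaw -61.8 tilt [-0.0005  0.0002] F [ 0.5  1.  -0.8] w 0.508 0.0
-0.3 1.87 0.07 -0.11;-0.31 1.87 0.07 -0.11;-0.31 1.87 0.07 -0.11;-0.31 1.87 0.07 -0.11;-0.32 1.87 0.07 -0.11;-0.32 1.87 0.07 -0.11;-0.32 1.87 0.07 -0.11;-0.33 1.87 0.07 -0.11
```

View pics/c11.png

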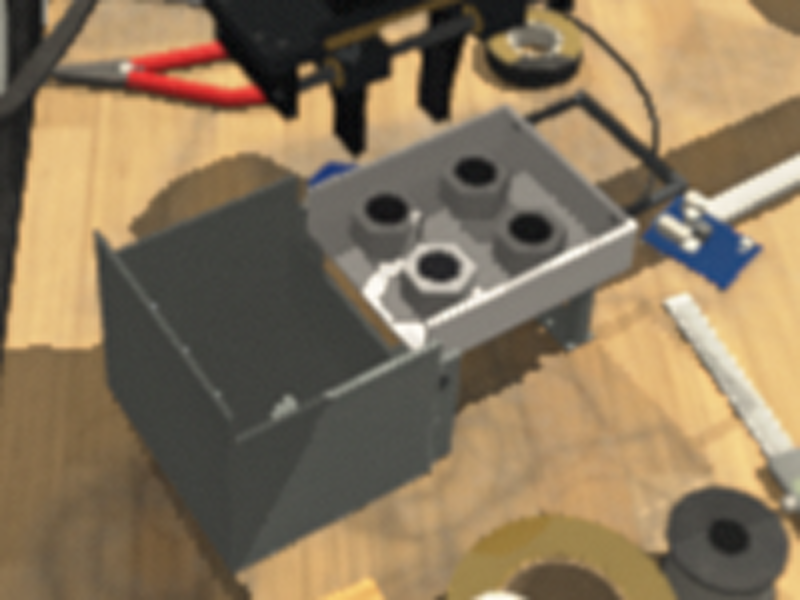

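All four nuts are flat in the tray: crop (475,170), (530,228), (387,210) and (438,268). Next is the bar, with a numeric recheck of the flange.

Call:
step_arm --targets "-0.3 1.87 0 0;-0.31 1.87 0 0;-0.31 1.87 0 0;-0.31 1.87 0 0;-0.32 1.87 0 -0.2;-0.32 1.87 0 -0.2;-0.32 1.87 0 -0.2;-0.33 1.87 0 -0.2;0 0 0 0;0 0 0 0;0 0 0 0" --claw 3.6

```text
time_s: 30.28
tcp_pos: [0.3456, 0.2959, 0.1558]
ee_rot: [[0.485, -0.875, -0.0], [-0.875, -0.485, -0.001], [0.0, 0.0, -1.0]]
wrist_force: [0.2, 0.2, 0.5]
gripper_width: 0.413
gripper_force: 0.0
```

```bash
cat > chk.py <<'E'
from m import *
st(); c=cap('top'); o,rad,an,pr=flpose(c); w=np.clip(pr-(pr.min()+pr.max())/2,0,None); m=(an>-15)&(an<45); print('flange',o,rad,'notch',(w*an)[m].sum()/w[m].sum())
E
python3 - <<'E'
import chk
from h import *
plan((.3445,.2948,.079,-61,4))
E
```

```text
30.2833 [0.3456 0.2959 0.1558] yaw -61.0 tilt [-0.0001 -0.0006] F [0.2 0.2 0.5] w 0.413 0.0
flange [ 0.60697987 -0.05089399] 0.05019377243801858 notch 14.327481023511028
0.01 0.04 1.92 -0.01;0.01 0.04 1.92 -0.01;0.01 0.04 1.92 -0.01;0.01 0.04 1.92 -0.01
```

Run:
```python
from m import *
c=cap('top'); ref=cv2.imread('pics/top2.png'); cv2.imwrite('pics/top3.png',c['frame'])
d=cv2.absdiff(ref,c['frame']).max(2)[125:200,345:420]; ys,xs=np.where(d>40); print('diff px',len(xs), (xs.min()+345,xs.max()+345,ys.min()+125,ys.max()+125) if len(xs) else 0)
for n,f in(('ref',ref),('now',c['frame'])):
    hsv=cv2.cvtColor(f,cv2.COLOR_BGR2HSV); m=((hsv[...,1]<45)&(hsv[...,2]>110)).astype(np.uint8)[125:205,345:425]; print(n,m.sum(),cv2.moments(m,True)['m10']/m.sum()+345,cv2.moments(m,True)['m01']/m.sum()+125)
    print(hsv[125:205:4,345:425:3,1]//10)
```

```text
diff px 629 (np.int64(364), np.int64(406), np.int64(146), np.int64(187))
ref 1965 378.8880407124682 151.86259541984734
[[ 2  1  1  1  1  1  1  1  1  1  1  1  1  1  1  1  1  1  1  1  2  2  2  0
   1  2  2]
 [ 1  2  1  1  1  1  1  1  1  1  1  1  1  1  1  1  1  3  1  2  1  1  1  2
   0  1  2]
 [ 9  9  9  9  9  4  1  1  1  1  1  1  1  1  1  2  9  9  9  9  9 10 10  9
   9  6  8]
 [ 2  6  7  8  8  7  1  1  1  1  1  1  1  1  1  1  8  8  7  8  8  8  8  8
   8  9  9]
 [ 8  8  0  7  7  9  1  1  1  1  1  2  3  5  1  1  3  6  6  7  7  8  7  8
   8  8  9]
 [ 7  7  7  6  6  7  1  1  4  8  6  6  6  2  4  1  1  1  6  7  7  6  7  8
   9  9  8]
 [ 7  7  7  6  7  6  1  1  6  1  1  2  1  1  1  0  1  1  1  5  7  7  7  8
   8  9  9]
 [ 7  7  7  6  7  2  1  2  1  1  1  1  1  1  1  1  1  1  1  1  4  7  7  8
   9  9  9]
 [ 7  7  7  7  7  1  1  1  1  1  1  1  1  1  1  1  1  1  2  1  1  3  8  8
   9  9  9]
 [ 7  7  6  6  2  1  2  1  1  1  1  1  1  1  1  1  1  1  1  7  1  0  4  8
   9  9  9]
 [ 7  7  7  7  1  1  6  1  1  1  1  1  1  1  1  1  1  1  2  8  8  7  7  8
   9  9  9]
 [ 7  7  6  2  1  2  8  2  1  1  1 
[... 1806 characters left out ...]
   8  9  9]
 [ 7  6  7  6  4  7  6  7  7  1  1  1  1  1  1  1  1  1  1  1  1  6  7  7
   8  9  9]
 [ 7  6  6  6  6  7  7  7  8  2  1  1  1  1  1  1  1  1  1  0  2  7  6  7
   8  8  8]
 [ 6  6  6  6  6  7  6  6  7  7  1  1  1  1  1  1  1  1  1  1  7  7  7  7
   8  8  8]
 [ 6  7  7  7  7  6  7  7  6  7  7  2  1  1  1  1  1  1  3  7  7  6  7  8
   8  8  8]
 [ 6  6  6  7  7  7  7  7  6  6  6  6  7  6  4  4  5  7  7  7  7  7  6  7
   8  8  9]
 [ 7  6  5  6  7  7  6  7  6  6  6  6  6  7  7  7  7  7  7  7  7  6  7  8
   8  9  9]
 [ 7  7  7  7  6  6  6  6  5  6  6  7  7  6  6  6  7  7  8  7  7  7  7  8
   8  8  9]
 [ 7  6  6  6  7  6  6  6  6  6  6  6  7  7  7  6  7  8  8  8  8  8  7  7
   8  8  9]]
```

The flange has been knocked back out, about 3 cm. I'll re-seat it before tipping; first, measure its pose.

Run:
```python
from m import *
c=cap('top'); o,rad,an,pr=flpose(c,(.585,-.062)); print(o,rad)
an=np.arange(-180,180,1.); sat=masks(c)[...,1].astype(np.float32); P=np.array([[o[0]+.044*np.cos(a),o[1]+.044*np.sin(a),.016] for a in np.radians(an)]); q=proj(c,P).astype(np.float32)
v=cv2.remap(sat,q[:,:1].reshape(1,-1),q[:,1:].reshape(1,-1),1).ravel(); print([(int(a),int(x)) for a,x in zip(an,v) if x>35])
g=cv2.cvtColor(c['frame'],cv2.COLOR_BGR2GRAY); m=np.zeros_like(g); p=proj(c,[[*o,.016]])[0]; cv2.circle(m,(int(p[0].round()),int(p[1].round())),16,1,-1); m=((g<100)&(m>0)).astype(np.uint8)
n,l,s,ce=cv2.connectedComponentsWithStats(m)
for i in range(1,n):
    d=onz(c,[ce[i]],.028)[0][:2]-o; print(s[i,4],ce[i].round(1),np.linalg.norm(d).round(4),np.degrees(np.arctan2(d[1],d[0])).round(1))
cv2.imwrite('pics/c12.png',cv2.resize(c['frame'][115:215,330:430],(600,600),interpolation=2))
```

```text
[ 0.59043581 -0.05712856] 0.0511935070349584
[(4, 37), (5, 47), (6, 55), (7, 63), (8, 71), (9, 77), (10, 78), (11, 78), (12, 76), (13, 76), (14, 71), (15, 67), (16, 63), (17, 57), (18, 50), (19, 42), (20, 35)]
3 [385.7 156.7] 0.0397 14.1
4 [396.5 158.5] 0.0399 -31.4
3 [377. 162.] 0.0406 56.4
4 [401.2 177. ] 0.0387 -118.5
3 [381.3 181.3] 0.0387 146.6
```

Flange centre is at (0.590,-0.057) and the notch is still at about 12°. I'll re-grip the rear stud pair and push it home again.

Run:
```python
from h import *
plan((.5605,-.0632,.15,-167.7,16),(.5605,-.0632,.022,-167.7,6))
```

```text
2.61 -0.09 0.04 6.66;2.59 -0.39 0.04 6.66;2.52 -0.69 0.04 6.66;2.43 -0.98 0.04 6.66;2.3 -1.25 0.04 6.66;2.14 -1.51 0.04 6.66;1.95 -1.75 0.04 6.66;1.73 -1.96 0.04 6.66;1.49 -2.15 0.04 6.66;1.23 -2.31 0.04 6.66;0.96 -2.43 0.04 6.66;0.67 -2.53 0.04 6.66
0.37 -2.59 0.04 6.66;0.07 -2.61 0.04 6.66;-0.24 -2.6 0.04 6.66;-0.54 -2.56 0.04 6.66;-0 0 2.13 -0;-0 0 2.13 -0;-0 0 2.13 -0;-0 0 2.13 -0;-0 0 2.13 -0;-0 0 2.13 -0
```

Call:
step_arm --targets "2.61 -0.09 0 6.66;2.59 -0.39 0 6.66;2.52 -0.69 0 6.66;2.43 -0.98 0 6.66;2.3 -1.25 0 6.66;2.14 -1.51 0 6.66;1.95 -1.75 0 6.66;1.73 -1.96 0 6.66;1.49 -2.15 0 6.66;1.23 -2.31 0 6.66;0.96 -2.43 0 6.66;0.67 -2.53 0 6.66" --claw 8.7

```text
time_s: 31.43
tcp_pos: [0.5076, 0.0248, 0.1559]
ee_rot: [[-0.781, -0.625, -0.0], [-0.625, 0.781, -0.0], [0.0, 0.0, -1.0]]
wrist_force: [0.9, 0.9, 0.2]
gripper_width: 0.993
gripper_force: 0.0
```

Call:
step_arm --targets "0.37 -2.59 0 6.66;0.07 -2.61 0 6.66;-0.24 -2.6 0 6.66;-0.54 -2.56 0 6.66;0 0 2 0;0 0 2 0;0 0 2 0;0 0 2 0;0 0 0 0;0 0 0 0"

```text
time_s: 32.27
tcp_pos: [0.5601, -0.0638, 0.0751]
ee_rot: [[-0.977, -0.215, -0.003], [-0.215, 0.977, -0.001], [0.003, -0.0, -1.0]]
wrist_force: [0.1, 0.7, 0.6]
gripper_width: 0.997
gripper_force: 0.0
```

Run:
```python
from h import *
st(); plan((.5605,-.0632,.022,-167.7,4))
```

```text
32.2667 [ 0.5601 -0.0638  0.0751] yaw -167.6 tilt [-0.003  -0.0008] F [0.1 0.7 0.6] w 0.997 0.0
-0.01 0.01 1.33 0.02;-0.01 0.01 1.33 0.02;-0.01 0.01 1.33 0.02;-0.01 0.01 1.33 0.02
```

Call:
step_arm --targets "0 0 1.6 0;0 0 1.6 0;0 0 1.3 0;0 0 0.8 0;0 0 0 0;0 0 0 0"

```text
time_s: 32.77
tcp_pos: [0.5612, -0.0633, 0.0241]
ee_rot: [[-0.977, -0.215, 0.001], [-0.215, 0.977, -0.0], [-0.001, -0.0, -1.0]]
wrist_force: [-0.2, 0.5, 1.0]
gripper_width: 0.995
gripper_force: 0.0
```

Call:
step_arm --targets "0 0 0 0;0 0 0 0;0 0 0 0;0 0 0 0;0 0 0 0;0 0 0 0;0 0 0 0" --claw 6

```text
time_s: 33.35
tcp_pos: [0.5606, -0.0635, 0.0239]
ee_rot: [[-0.977, -0.215, 0.001], [-0.215, 0.977, -0.0], [-0.001, -0.0, -1.0]]
wrist_force: [-0.5, -1.9, 4.3]
gripper_width: 0.748
gripper_force: 30.0
```

Call:
step_arm --targets "-0.3 0.14 0 0;-0.35 0.15 0 0;-0.35 0.15 0 0;-0.35 0.15 0 0;-0.35 0.15 0 0;-0.35 0.15 0 0;-0.35 0.15 0 0;-0.35 0.12 0 0;0 0 0 0;0 0 0 0"

```text
time_s: 34.18
tcp_pos: [0.5793, -0.0485, 0.0238]
ee_rot: [[-0.977, -0.214, -0.012], [-0.214, 0.977, -0.003], [0.013, -0.001, -1.0]]
wrist_force: [-10.3, -6.9, 13.9]
gripper_width: 0.744
gripper_force: 30.0
```

Call:
step_arm --targets "-0.3 -0.15 0 0;-0.2 -0.1 0 0;0 0 0 0;0 0 0 0"

```text
time_s: 34.52
tcp_pos: [0.5824, -0.0488, 0.0237]
ee_rot: [[-0.977, -0.214, -0.017], [-0.214, 0.977, -0.002], [0.017, 0.001, -1.0]]
wrist_force: [-15.4, 0.5, 19.8]
gripper_width: 0.749
gripper_force: 30.0
```

Run:
```python
from m import *
st()
c=cap('side'); cv2.imwrite('pics/side4.png',c['frame'])
cv2.imwrite('pics/c13.png',cv2.resize(c['frame'][160:215,245:335],(800,489),interpolation=2))
```

```text
34.5167 [ 0.5824 -0.0488  0.0237] yaw -167.6 tilt [-0.017  -0.0025] F [-15.4   0.5  19.8] w 0.749 30.009003281593323
```

View pics/c13.png

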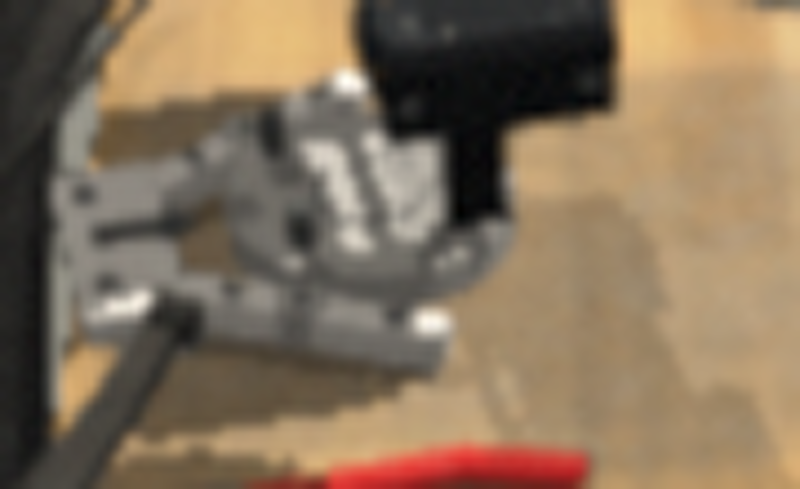

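The flange rests between both bars, with the force balanced along the nest axis (15 N axial, about 0 lateral). I'll ease off, release, and compare it numerically with the earlier seated picture.

Call:
step_arm --targets "0.25 0.05 0 0;0.2 0 0 0;0 0 0 0;0 0 0 0"

```text
time_s: 34.9
tcp_pos: [0.5823, -0.0488, 0.0238]
ee_rot: [[-0.977, -0.215, -0.007], [-0.215, 0.977, -0.001], [0.007, 0.0, -1.0]]
wrist_force: [-7.3, -1.3, 11.0]
gripper_width: 0.745
gripper_force: 30.0
```

Call:
step_arm --targets "0 0 0 0;0 0 0 0;0 0 0 0;0 0 0 0;0 0 -2 0;0 0 -3 0;0 0 -3 0;0 0 -3 0;0 0 -1.6 0;0 0 0 0" --claw 8.7

```text
time_s: 35.73
tcp_pos: [0.5886, -0.0475, 0.1539]
ee_rot: [[-0.976, -0.216, 0.009], [-0.216, 0.976, 0.001], [-0.009, -0.001, -1.0]]
wrist_force: [1.0, -0.0, -0.3]
gripper_width: 0.999
gripper_force: 0.0
```

Run:
```python
from h import *
st(); plan((.3445,.2948,.155,-61,16))
```

```text
35.7333 [ 0.5886 -0.0475  0.1539] yaw -167.5 tilt [0.0094 0.0008] F [ 1.  -0.  -0.3] w 0.999 0.0
1.03 2.42 -0.01 -6.66;0.74 2.52 -0.01 -6.66;0.44 2.59 -0.01 -6.66;0.14 2.62 -0.01 -6.66;-0.17 2.62 -0.01 -6.66;-0.47 2.59 -0.01 -6.66;-0.77 2.51 -0.01 -6.66;-1.05 2.41 -0.01 -6.66;-1.32 2.27 -0.01 -6.66;-1.58 2.1 -0.01 -6.66;-1.81 1.9 -0.01 -6.66;-2.02 1.68 -0.01 -6.66
-2.2 1.44 -0.01 -6.66;-2.35 1.17 -0.01 -6.66;-2.47 0.89 -0.01 -6.66;-2.56 0.6 -0.01 -6.66
```

Call:
step_arm --targets "1.03 2.42 0 -6.66;0.74 2.52 0 -6.66;0.44 2.59 0 -6.66;0.14 2.62 0 -6.66;-0.17 2.62 0 -6.66;-0.47 2.59 0 -6.66;-0.77 2.51 0 -6.66;-1.05 2.41 0 -6.66;-1.32 2.27 0 -6.66;-1.58 2.1 0 -6.66;-1.81 1.9 0 -6.66;-2.02 1.68 0 -6.66"

```text
time_s: 36.73
tcp_pos: [0.4017, 0.2098, 0.1483]
ee_rot: [[0.046, -0.999, -0.001], [-0.999, -0.046, -0.001], [0.001, 0.001, -1.0]]
wrist_force: [-1.4, 0.3, 0.3]
gripper_width: 1.0
gripper_force: 0.0
```

Call:
step_arm --targets "-2.2 1.44 0 -6.66;-2.35 1.17 0 -6.66;-2.47 0.89 0 -6.66;-2.56 0.6 0 -6.66;0 0 0 0;0 0 0 0" --claw 3.6

```text
time_s: 37.23
tcp_pos: [0.341, 0.2952, 0.1484]
ee_rot: [[0.486, -0.874, -0.001], [-0.874, -0.486, -0.001], [0.0, 0.001, -1.0]]
wrist_force: [-0.1, 0.4, 0.1]
gripper_width: 0.631
gripper_force: 0.0
```

```bash
cat > chk.py <<'E'
from m import *
def studs(c,o):
    g=cv2.cvtColor(c['frame'],cv2.COLOR_BGR2GRAY); m=np.zeros_like(g); p=proj(c,[[*o,.016]])[0]; cv2.circle(m,(int(p[0].round()),int(p[1].round())),16,1,-1); m=((g<100)&(m>0)).astype(np.uint8)
    n,l,s,ce=cv2.connectedComponentsWithStats(m); return [ce[i].round(1).tolist() for i in range(1,n)]
st(); c=cap('top'); ref=dict(c); ref['frame']=cv2.imread('pics/top2.png')
for k in(ref,c):
    o,rad,an,pr=flpose(k); w=np.clip(pr-(pr.min()+pr.max())/2,0,None); m=(an>-15)&(an<45); print('flange',o.round(4),rad.round(4),'notch',(w*an)[m].sum()/w[m].sum(),studs(k,o))
print('diff',(cv2.absdiff(ref['frame'],c['frame']).max(2)[125:200,345:420]>40).sum())
E
python3 - <<'E'
import chk
from h import *
plan((.3445,.2948,.079,-61,4))
E
```

```text
37.2333 [0.341  0.2952 0.1484] yaw -60.9 tilt [-0.001  -0.0011] F [-0.1  0.4  0.1] w 0.631 0.0
flange [ 0.6164 -0.0389] 0.0523 notch 11.94788502657863 [[379.5, 148.0], [389.7, 149.2], [370.5, 153.0], [394.4, 168.8], [374.5, 172.5]]
flange [ 0.6128 -0.0417] 0.0519 notch 11.521139386814545 [[381.0, 149.0], [391.4, 150.8], [371.4, 154.2], [395.3, 169.5], [375.4, 173.2]]
diff 59
0.03 -0.07 1.74 -0.01;0.03 -0.07 1.74 -0.01;0.03 -0.07 1.74 -0.01;0.03 -0.07 1.74 -0.01
```

It ended about 4 mm short: against the right roller but clear of the left. I'll push the rear rim with closed fingers, aimed slightly left (25° world), so it self-centres.

Run:
```python
from h import *
plan((.548,-.0713,.14,-155,16))
```

```text
2.63 -0.02 0.05 5.87;2.61 -0.29 0.05 5.87;2.57 -0.56 0.05 5.87;2.5 -0.82 0.05 5.87;2.4 -1.07 0.05 5.87;2.28 -1.31 0.05 5.87;2.13 -1.53 0.05 5.87;1.96 -1.74 0.05 5.87;1.77 -1.94 0.05 5.87;1.57 -2.11 0.05 5.87;1.34 -2.26 0.05 5.87;1.11 -2.38 0.05 5.87
0.86 -2.48 0.05 5.87;0.6 -2.56 0.05 5.87;0.33 -2.6 0.05 5.87;0.06 -2.62 0.05 5.87
```

Call:
step_arm --targets "2.63 -0.02 0 5.87;2.61 -0.29 0 5.87;2.57 -0.56 0 5.87;2.5 -0.82 0 5.87;2.4 -1.07 0 5.87;2.28 -1.31 0 5.87;2.13 -1.53 0 5.87;1.96 -1.74 0 5.87;1.77 -1.94 0 5.87;1.57 -2.11 0 5.87;1.34 -2.26 0 5.87;1.11 -2.38 0 5.87" --claw 0

```text
time_s: 38.28
tcp_pos: [0.4973, 0.0176, 0.1487]
ee_rot: [[-0.668, -0.744, -0.001], [-0.744, 0.668, -0.0], [0.001, 0.001, -1.0]]
wrist_force: [0.9, -0.2, -0.7]
gripper_width: 0.005
gripper_force: 0.0
```

Call:
step_arm --targets "0.86 -2.48 0 5.87;0.6 -2.56 0 5.87;0.33 -2.6 0 5.87;0.06 -2.62 0 5.87;0 0 0 0;0 0 0 0;0 0 2 0;0 0 2 0;0 0 2 0;0 0 2 0;0 0 0 0;0 0 0 0"

```text
time_s: 39.28
tcp_pos: [0.5477, -0.0712, 0.0686]
ee_rot: [[-0.906, -0.424, -0.003], [-0.424, 0.906, -0.001], [0.003, 0.001, -1.0]]
wrist_force: [0.6, 0.7, 0.4]
gripper_width: 0.009
gripper_force: 0.0
```

Run:
```python
from h import *
st(); plan((.548,-.0713,.009,-155,4))
```

```text
39.2833 [ 0.5477 -0.0712  0.0686] yaw -154.9 tilt [-0.0029 -0.0005] F [0.6 0.7 0.4] w 0.009 0.0
-0.01 -0.01 1.49 0.02;-0.01 -0.01 1.49 0.02;-0.01 -0.01 1.49 0.02;-0.01 -0.01 1.49 0.02
```

Call:
step_arm --targets "0 0 1.6 0;0 0 1.6 0;0 0 1.6 0;0 0 1.1 0;0 0 0 0;0 0 0 0"

```text
time_s: 39.78
tcp_pos: [0.5493, -0.0712, 0.0109]
ee_rot: [[-0.906, -0.424, 0.001], [-0.424, 0.906, -0.0], [-0.0, -0.0, -1.0]]
wrist_force: [0.5, 0.4, 0.5]
gripper_width: 0.006
gripper_force: 0.0
```

Call:
step_arm --targets "-0.3 0 0 0;-0.3 0 0 0;-0.3 0 0 0;-0.2 0 0 0;0 0 0 0;0 0 0 0"

```text
time_s: 40.28
tcp_pos: [0.5558, -0.0677, 0.0107]
ee_rot: [[-0.906, -0.423, -0.007], [-0.423, 0.906, -0.001], [0.007, 0.002, -1.0]]
wrist_force: [-6.7, -3.3, 5.3]
gripper_width: 0.008
gripper_force: 3.5
```

Call:
step_arm --targets "-0.2 0 0 0;-0.2 0 0 0;0 0 0 0;0 0 0 0"

```text
time_s: 40.62
tcp_pos: [0.5584, -0.066, 0.0105]
ee_rot: [[-0.906, -0.423, -0.009], [-0.423, 0.906, -0.001], [0.009, 0.002, -1.0]]
wrist_force: [-7.6, -1.8, 6.5]
gripper_width: 0.008
gripper_force: 4.0
```

Call:
step_arm --targets "-0.2 0 0 0;-0.2 0 0 0;0 0 0 0;0 0 0 0"

```text
time_s: 40.95
tcp_pos: [0.5601, -0.065, 0.0103]
ee_rot: [[-0.906, -0.422, -0.013], [-0.422, 0.906, -0.002], [0.013, 0.003, -1.0]]
wrist_force: [-10.3, -4.3, 9.3]
gripper_width: 0.001
gripper_force: 5.8
```

Call:
step_arm --targets "-0.2 0 0 0;0 0 0 0;0 0 0 0"

```text
time_s: 41.2
tcp_pos: [0.5601, -0.0649, 0.0103]
ee_rot: [[-0.906, -0.422, -0.017], [-0.422, 0.907, -0.003], [0.017, 0.004, -1.0]]
wrist_force: [-12.5, -6.7, 10.3]
gripper_width: 0.007
gripper_force: 7.4
```

It has stopped at 14 N. I'll back off, lift and recheck from the bar pose.

Call:
step_arm --targets "-0.2 0 0 0;0 0 0 0;0.4 0 0 0;0.6 0 0 0;1 0 0 0;0.5 0 -1 0;0 0 -3 0;0 0 -3 0;0 0 -3 0;0 0 -3.5 0;0 0 0 0"

```text
time_s: 42.12
tcp_pos: [0.5522, -0.072, 0.154]
ee_rot: [[-0.905, -0.425, 0.017], [-0.425, 0.905, -0.0], [-0.015, -0.007, -1.0]]
wrist_force: [1.1, -1.0, 0.4]
gripper_width: 0.006
gripper_force: 0.0
```

Run:
```python
from h import *
st(); plan((.3445,.2948,.15,-61,15))
```

```text
42.1167 [ 0.5522 -0.072   0.154 ] yaw -154.8 tilt [ 0.0168 -0.    ] F [ 1.1 -1.   0.4] w 0.006 0.0
0.21 2.8 0.03 -6.25;-0.09 2.81 0.03 -6.25;-0.4 2.78 0.03 -6.25;-0.7 2.72 0.03 -6.25;-0.99 2.63 0.03 -6.25;-1.27 2.51 0.03 -6.25;-1.54 2.35 0.03 -6.25;-1.78 2.17 0.03 -6.25;-2.01 1.96 0.03 -6.25;-2.21 1.73 0.03 -6.25;-2.39 1.48 0.03 -6.25;-2.54 1.21 0.03 -6.25
-2.65 0.93 0.03 -6.25;-2.74 0.63 0.03 -6.25;-2.79 0.33 0.03 -6.25
```

Call:
step_arm --targets "0.21 2.8 0 -6.25;-0.09 2.81 0 -6.25;-0.4 2.78 0 -6.25;-0.7 2.72 0 -6.25;-0.99 2.63 0 -6.25;-1.27 2.51 0 -6.25;-1.54 2.35 0 -6.25;-1.78 2.17 0 -6.25;-2.01 1.96 0 -6.25;-2.21 1.73 0 -6.25;-2.39 1.48 0 -6.25;-2.54 1.21 0 -6.25"

```text
time_s: 43.12
tcp_pos: [0.3812, 0.2233, 0.1463]
ee_rot: [[0.18, -0.984, 0.002], [-0.984, -0.18, 0.002], [-0.002, -0.002, -1.0]]
wrist_force: [0.3, -0.3, 0.9]
gripper_width: 0.004
gripper_force: 0.0
```

Call:
step_arm --targets "-2.65 0.93 0 -6.25;-2.74 0.63 0 -6.25;-2.79 0.33 0 -6.25;0 0 0 0;0 0 0 0;0 0 0 0" --claw 3.6

```text
time_s: 43.62
tcp_pos: [0.3404, 0.2953, 0.1457]
ee_rot: [[0.482, -0.876, 0.0], [-0.876, -0.482, 0.001], [-0.0, -0.001, -1.0]]
wrist_force: [-0.5, -0.3, 0.3]
gripper_width: 0.362
gripper_force: 0.0
```

Run:
```python
import chk
from h import *
plan((.3445,.2948,.079,-61,4))
```

```text
43.6167 [0.3404 0.2953 0.1457] yaw -61.2 tilt [0.0004 0.0008] F [-0.5 -0.3  0.3] w 0.362 0.0
flange [ 0.6164 -0.0389] 0.0523 notch 11.94788502657863 [[379.5, 148.0], [389.7, 149.2], [370.5, 153.0], [394.4, 168.8], [374.5, 172.5]]
flange [ 0.617 -0.038] 0.0519 notch 12.897461472853374 [[389.4, 149.2], [370.0, 153.0], [394.2, 168.0], [374.4, 172.2]]
diff 1
0.05 -0.08 1.66 -0.06;0.05 -0.08 1.66 -0.06;0.05 -0.08 1.66 -0.06;0.05 -0.08 1.66 -0.06
```

The flange is re-seated, within 1 mm of the reference and notch at 12.9° (axis about 12.3–13.3°). Now the bar.

Call:
step_arm --targets "0.2 -0.33 1.7 0;0 0 1.7 0;0 0 1.5 0;0 0 1.1 0;0 0 0.6 0;0 0 0 0;0 0 0 0"

```text
time_s: 44.25
tcp_pos: [0.3448, 0.2948, 0.0795]
ee_rot: [[0.481, -0.877, 0.0], [-0.877, -0.481, -0.0], [0.0, -0.0, -1.0]]
wrist_force: [-0.0, -0.5, -0.6]
gripper_width: 0.409
gripper_force: 0.0
```

Call:
step_arm --targets "0 0 0 0;0 0 0 0;0 0 0 0;0 0 0 0;0 0 0 0;0 0 0 0;0 0 0 0" --claw 0.4

```text
time_s: 44.83
tcp_pos: [0.3439, 0.295, 0.0795]
ee_rot: [[0.482, -0.876, -0.0], [-0.876, -0.482, -0.0], [0.0, 0.001, -1.0]]
wrist_force: [-3.1, -0.2, 3.0]
gripper_width: 0.106
gripper_force: 30.0
```

Run:
```python
from h import *
st(); r=.1868; a0=np.arctan2(.026,.185); th=np.r_[0,.02,.06,np.linspace(.12,1.17,20)]
q=np.c_[-r*np.cos(a0+th),r*np.sin(a0+th)]; d=np.diff(q,axis=0)*100
print(';'.join('0 %.2f %.2f 0'%(-x,-z) for x,z in d)); print(q[-1]-q[0],len(d))
```

```text
44.8333 [0.3439 0.295  0.0795] yaw -61.2 tilt [-0.0004 -0.0003] F [-3.1 -0.2  3. ] w 0.106 29.979838728904724
0 -0.06 -0.37 0;0 -0.13 -0.74 0;0 -0.26 -1.09 0;0 -0.29 -0.99 0;0 -0.35 -0.97 0;0 -0.40 -0.95 0;0 -0.45 -0.93 0;0 -0.50 -0.90 0;0 -0.55 -0.87 0;0 -0.60 -0.84 0;0 -0.64 -0.81 0;0 -0.69 -0.77 0;0 -0.73 -0.73 0;0 -0.77 -0.69 0;0 -0.81 -0.65 0;0 -0.84 -0.60 0;0 -0.87 -0.55 0;0 -0.90 -0.50 0;0 -0.93 -0.45 0;0 -0.95 -0.40 0;0 -0.97 -0.35 0;0 -0.99 -0.29 0
[0.13674821 0.15446784] 22
```

Call:
step_arm --targets "0 -0.06 -0.37 0;0 -0.13 -0.74 0;0 -0.26 -1.09 0;0 -0.29 -0.99 0;0 -0.35 -0.97 0;0 0 0 0"

```text
time_s: 45.33
tcp_pos: [0.3534, 0.3002, 0.1219]
ee_rot: [[0.481, -0.877, -0.001], [-0.877, -0.481, -0.0], [-0.0, 0.001, -1.0]]
wrist_force: [-5.3, 1.7, -1.6]
gripper_width: 0.102
gripper_force: 30.0
```

Call:
step_arm --targets "0 -0.40 -0.95 0;0 -0.45 -0.93 0;0 -0.50 -0.90 0;0 -0.55 -0.87 0;0 -0.60 -0.84 0;0 -0.64 -0.81 0;0 -0.69 -0.77 0;0 0 0 0"

```text
time_s: 46.0
tcp_pos: [0.3854, 0.3182, 0.1826]
ee_rot: [[0.481, -0.877, -0.005], [-0.877, -0.481, -0.002], [-0.0, 0.005, -1.0]]
wrist_force: [-13.5, 0.6, 7.7]
gripper_width: 0.103
gripper_force: 29.9
```

Call:
step_arm --targets "0 -0.73 -0.73 0;0 -0.77 -0.69 0;0 -0.81 -0.65 0;0 -0.84 -0.60 0;0 -0.87 -0.55 0;0 0 0 0"

```text
time_s: 46.5
tcp_pos: [0.423, 0.339, 0.2171]
ee_rot: [[0.483, -0.876, 0.002], [-0.876, -0.483, 0.001], [-0.0, -0.002, -1.0]]
wrist_force: [-9.7, -0.1, 13.3]
gripper_width: 0.102
gripper_force: 30.1
```

Call:
step_arm --targets "0 -0.90 -0.50 0;0 -0.93 -0.45 0;0 -0.95 -0.40 0;0 -0.97 -0.35 0;0 -0.90 -0.29 0;0 0 0 0;0 0 0 0;0 0 0 0;0 0 0 0;0 0 0 0"

```text
time_s: 47.33
tcp_pos: [0.4636, 0.362, 0.2354]
ee_rot: [[0.483, -0.876, 0.002], [-0.876, -0.483, 0.003], [-0.002, -0.004, -1.0]]
wrist_force: [-5.5, 3.6, 4.7]
gripper_width: 0.1
gripper_force: 30.1
```

Run:
```python
from h import *
st(); c=cap('side'); cv2.imwrite('pics/s5.png',c['frame']); t=cap('top')
r_=.1868; f=np.array([.875,.485]); p=np.array(sense()['tcp_pos']); h=np.array([.3439,.295])+.185*f
print('tray angle', np.arctan2(p[2]+.019-.072,-(p[:2]-h)@f)-np.arctan2(.026,.185))
```

```text
47.3333 [0.4636 0.362  0.2354] yaw -61.1 tilt [0.0023 0.0035] F [-5.5  3.6  4.7] w 0.100 30.056172609329224
tray angle 1.1740181167241721
```

The tray is at 1.17 rad. I'll hold a moment, then lower along the same arc.

Call:
step_arm --targets "0 0 0 0;0 0 0 0;0 0 0 0;0 0 0 0;0 0 0 0;0 0 0 0;0 0 0 0;0 0.90 0.29 0;0 0.97 0.35 0;0 0.95 0.40 0;0 0.93 0.45 0;0 0.90 0.50 0"

```text
time_s: 48.43
tcp_pos: [0.4234, 0.3392, 0.2154]
ee_rot: [[0.483, -0.876, 0.004], [-0.876, -0.483, 0.004], [-0.001, -0.005, -1.0]]
wrist_force: [-1.2, 1.9, 3.7]
gripper_width: 0.104
gripper_force: 30.0
```

Call:
step_arm --targets "0 0.87 0.55 0;0 0.84 0.60 0;0 0.81 0.65 0;0 0.77 0.69 0;0 0.73 0.73 0;0 0.69 0.77 0;0 0.64 0.81 0;0 0.60 0.84 0;0 0.55 0.87 0;0 0.50 0.90 0;0 0.45 0.93 0;0 0.40 0.95 0"

```text
time_s: 49.43
tcp_pos: [0.3543, 0.3003, 0.1207]
ee_rot: [[0.482, -0.876, 0.002], [-0.876, -0.482, 0.001], [0.0, -0.002, -1.0]]
wrist_force: [1.6, -1.2, -0.1]
gripper_width: 0.097
gripper_force: 30.1
```

Call:
step_arm --targets "0 0.35 0.97 0;0 0.29 0.99 0;0 0.26 1.0 0;0 0.13 0.7 0;0 0.06 0.37 0;0 0 0 0;0 0 0 0"

```text
time_s: 50.02
tcp_pos: [0.3447, 0.295, 0.0806]
ee_rot: [[0.482, -0.876, 0.0], [-0.876, -0.482, -0.001], [0.001, -0.0, -1.0]]
wrist_force: [3.8, -1.6, -2.0]
gripper_width: 0.096
gripper_force: 30.1
```

Run:
```python
from h import *
st()
```

```text
50.0167 [0.3447 0.295  0.0806] yaw -61.2 tilt [ 0.0004 -0.0006] F [ 3.8 -1.6 -2. ] w 0.096 30.14923185110092
```

Release, rise, and move clear toward the robot.

Call:
step_arm --targets "0 0 0.1 0;0 0 0 0;0 0 0 0;0 0 0 0;0 0 0 0" --claw 3

```text
time_s: 50.43
tcp_pos: [0.3442, 0.2953, 0.0798]
ee_rot: [[0.482, -0.876, 0.0], [-0.876, -0.482, 0.0], [-0.0, -0.0, -1.0]]
wrist_force: [0.4, -0.2, -0.1]
gripper_width: 0.327
gripper_force: 0.0
```

Call:
step_arm --targets "0 0 -1.5 0;0 0 -2 0;0 0 -3 0;0 0 -3 0;0 0 -3 0;3 0 0 0;3 0 0 0;3 0 0 0;3 0 0 0;0 0 0 0;0 0 0 0"

```text
time_s: 51.35
tcp_pos: [0.4023, 0.1888, 0.2046]
ee_rot: [[0.479, -0.878, -0.0], [-0.878, -0.479, 0.0], [-0.0, 0.0, -1.0]]
wrist_force: [0.1, 0.6, -0.2]
gripper_width: 0.346
gripper_force: 0.0
```

Run:
```python
import chk
from h import *
t=cap('top'); s=cap('side'); th=np.radians(29); f=np.array([np.cos(th),np.sin(th)]); l=np.array([-f[1],f[0]]); h=np.array([.506,.384])
A=cv2.imread('pics/top0.png'); B=cv2.imread('pics/side0.png')
def reg(c,ref,x0,x1,y,z,n):
    P=[[*(h+x*f+yy*l),z] for x,yy in((x0,-y),(x1,-y),(x1,y),(x0,y))]; q=proj(c,P).round().astype(int); m=np.zeros(c['frame'].shape[:2],np.uint8); cv2.fillPoly(m,[q],1)
    d=((cv2.absdiff(c['frame'],ref).max(2)>30)&(m>0)).astype(np.uint8); k,lab,st_,ce=cv2.connectedComponentsWithStats(d)
    print(n,'px',m.sum(),'changed',d.sum()); 
    for i in range(1,k):
        if st_[i,4]>8:
            w=onz(c,[ce[i]],z)[0][:2]-h; print('  ',st_[i,4],ce[i].round(),'local mm',(w@f*1000).round(),(w@l*1000).round())
reg(t,A,.008,.118,.066,.026,'hopper top'); reg(t,A,-.135,-.005,.054,.074,'tray top'); reg(s,B,-.135,-.005,.05,.085,'tray side')
q=[(280,146),(288,170),(316,195),(321,220)]
print([int(t['frame'][y,x].max()) for x,y in q])
# bystanders unchanged? pliers, screwdriver, tape
for n,(x0,x1,y0,y1) in dict(pliers=(312,342,140,190),screw=(436,452,138,210),tape=(155,190,240,275)).items(): print(n,(cv2.absdiff(t['frame'],A).max(2)[y0:y1,x0:x1]>40).sum())
```

```text
51.35 [0.4023 0.1888 0.2046] yaw -61.4 tilt [-0.0002  0.0002] F [ 0.1  0.6 -0.2] w 0.346 0.0
flange [ 0.6164 -0.0389] 0.0523 notch 11.94788502657863 [[379.5, 148.0], [389.7, 149.2], [370.5, 153.0], [394.4, 168.8], [374.5, 172.5]]
flange [ 0.616 -0.038] 0.0512 notch 12.765185001558926 [[379.0, 148.0], [389.4, 149.2], [370.2, 153.0], [394.2, 168.0], [374.5, 172.0]]
diff 1
hopper top px 1850 changed 977
   961 [227. 175.] local mm 58.0 -19.0
   11 [217. 190.] local mm 32.0 24.0
tray top px 2085 changed 1382
   1046 [236. 211.] local mm -56.0 -5.0
   323 [237. 237.] local mm -119.0 24.0
tray side px 1931 changed 1318
   1054 [360. 258.] local mm -77.0 8.0
   261 [332. 262.] local mm -16.0 -12.0
[108, 110, 109, 113]
pliers 117
screw 0
tape 145
```

Arm shadows confuse this diff. I'll return the arm to its start pose so the pictures compare like with like.

Run:
```python
from h import *
plan((.276,.5602,.222,-26.2,12))
```

```text
-3.2 -0.57 -0.15 -2.91;-3.17 -0.73 -0.15 -2.91;-3.13 -0.89 -0.15 -2.91;-3.08 -1.05 -0.15 -2.91;-3.02 -1.2 -0.15 -2.91;-2.96 -1.36 -0.15 -2.91;-2.89 -1.5 -0.15 -2.91;-2.81 -1.65 -0.15 -2.91;-2.72 -1.79 -0.15 -2.91;-2.62 -1.93 -0.15 -2.91;-2.52 -2.06 -0.15 -2.91;-2.42 -2.18 -0.15 -2.91
```

Call:
step_arm --targets "-3.2 -0.57 -0.15 -2.91;-3.17 -0.73 -0.15 -2.91;-3.13 -0.89 -0.15 -2.91;-3.08 -1.05 -0.15 -2.91;-3.02 -1.2 -0.15 -2.91;-2.96 -1.36 -0.15 -2.91;-2.89 -1.5 -0.15 -2.91;-2.81 -1.65 -0.15 -2.91;-2.72 -1.79 -0.15 -2.91;-2.62 -1.93 -0.15 -2.91;-2.52 -2.06 -0.15 -2.91;-2.42 -2.18 -0.15 -2.91" --claw 8.7

```text
time_s: 52.5
tcp_pos: [0.2745, 0.562, 0.2224]
ee_rot: [[0.899, -0.438, -0.0], [-0.438, -0.899, -0.0], [-0.0, 0.0, -1.0]]
wrist_force: [0.9, 0.3, 0.2]
gripper_width: 0.99
gripper_force: 0.0
```

Call:
step_arm --targets "0 0 0 0;0 0 0 0;0 0 0 0;0 0 0 0;0 0 0 0;0 0 0 0"

```text
time_s: 53.0
tcp_pos: [0.2771, 0.5591, 0.223]
ee_rot: [[0.896, -0.444, 0.0], [-0.444, -0.896, 0.0], [-0.0, -0.0, -1.0]]
wrist_force: [-0.6, -0.1, 0.0]
gripper_width: 0.999
gripper_force: 0.0
```

Run:
```python
import chk
from h import *
th=np.radians(29); f=np.array([np.cos(th),np.sin(th)]); l=np.array([-f[1],f[0]]); h=np.array([.506,.384])
for n in('top','side'):
    c=cap(n,n+'9.png'); A=cv2.imread('pics/%s0.png'%n); d=(cv2.absdiff(c['frame'],A).max(2)>35).astype(np.uint8); k,lab,s,ce=cv2.connectedComponentsWithStats(d)
    for i in range(1,k):
        if s[i,4]>15:
            w=onz(c,[ce[i]],.026)[0][:2]; v=w-h; print(n,s[i].tolist(),w.round(3),'feeder mm',(v@f*1000).round(),(v@l*1000).round())
```

```text
53.0 [0.2771 0.5591 0.223 ] yaw -26.3 tilt [0.0001 0.0004] F [-0.6 -0.1  0. ] w 0.999 0.0
flange [ 0.6164 -0.0389] 0.0523 notch 11.94788502657863 [[379.5, 148.0], [389.7, 149.2], [370.5, 153.0], [394.4, 168.8], [374.5, 172.5]]
flange [ 0.6179 -0.0378] 0.0526 notch 12.747034668030333 [[380.0, 147.0], [389.6, 148.6], [370.0, 152.8], [394.2, 168.0], [374.5, 172.0]]
diff 1
top [275, 138, 12, 16, 108] [0.655 0.25 ] feeder mm 66.0 -189.0
top [366, 144, 34, 35, 828] [ 0.614 -0.039] feeder mm -111.0 -422.0
top [227, 162, 9, 6, 17] [0.597 0.386] feeder mm 81.0 -42.0
top [282, 162, 13, 17, 119] [0.585 0.225] feeder mm -8.0 -177.0
top [224, 167, 8, 8, 48] [0.578 0.395] feeder mm 68.0 -25.0
top [212, 169, 9, 7, 17] [0.575 0.426] feeder mm 81.0 3.0
top [209, 175, 8, 7, 44] [0.555 0.436] feeder mm 68.0 22.0
top [231, 181, 6, 5, 17] [0.541 0.375] feeder mm 27.0 -25.0
top [356, 182, 36, 36, 896] [ 0.505 -0.017] feeder mm -195.0 -350.0
top [212, 185, 8, 3, 16] [0.533 0.426] feeder mm 44.0 23.0
top [308, 186, 15, 15, 137] [0.52  0.147] feeder mm -102.0 -214.0
top [211, 191, 7, 6, 30] [0.511 0.43 ] fee
[... 1484 characters left out ...]
61.0
side [459, 240, 6, 16, 31] [0.163 0.267] feeder mm -356.0 64.0
side [255, 244, 21, 18, 277] [0.653 0.27 ] feeder mm 73.0 -171.0
side [449, 258, 9, 27, 50] [0.207 0.34 ] feeder mm -283.0 107.0
side [505, 275, 4, 13, 30] [0.092 0.383] feeder mm -363.0 200.0
side [291, 280, 27, 17, 164] [0.562 0.389] feeder mm 51.0 -23.0
side [311, 281, 8, 6, 41] [0.537 0.373] feeder mm 22.0 -24.0
side [460, 295, 19, 15, 85] [0.201 0.442] feeder mm -239.0 199.0
side [295, 298, 21, 11, 93] [0.562 0.423] feeder mm 68.0 7.0
side [404, 344, 3, 13, 21] [0.365 0.552] feeder mm -42.0 216.0
side [303, 351, 15, 7, 24] [0.551 0.554] feeder mm 122.0 127.0
side [266, 370, 7, 15, 30] [0.631 0.598] feeder mm 213.0 127.0
```

The only changes from the start are the flange, the emptied nut spots on the bench, and four nuts in the hopper at about (68,-25), (68,22), (27,-25) and (27,38) mm. The tray is level and empty, and the bystanders haven't moved. Handing in.

```bash
python3 -c "
from h import *
print(r.finish_job())"
```

```text
the job is handed in; nothing more can be done
None
```

I handed the job in at about 53 s: the flange is home in the nest with its notch within about 1° of the pointer, all four nuts went into the hopper in one tip, the tray is back down level, and the tools and tape have not moved. The flange was knocked out of the nest after the nuts were in the tray, so I re-seated it before tipping; the hand-in call did not return a verdict.

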